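Ready the candle set for its picture

TASK

Get the candle set ready for its picture: take the one candle on the white card that is shorter than the other three and put it in the green reject basket. Then lift the white dish by its wooden grip and, keeping it level with the ball candle in its middle, bring it over the blue ring and turn it a quarter turn so that its orange tab points at the camera and the ball is at the height of the lens. Finish holding the dish still in the air there, and leave the other candles and everything else on the bench where they are.

Things in the scene. Friction and masses are not known exactly. Their poses are not given: they have to be found in the camera images.
- card: White show card, fixed, 170 (x) by 300 (y) by 4 mm, origin at the centre of its underside on the bench, yaw up to 0.25 rad either way. The picture camera moves with it: a black box on a post at card x = 210, y = 85 mm, 75 mm wide, top 165 mm above the bench, looking along card -x. Card +x points from the ring to the camera.
- card_ring (a point): Centre of the blue ring printed on the card (100 mm across), at card x = 0, y = 85 mm, on the card's top face.
- card_lens (a point): Centre of the camera's lens front, 163.5 mm in the card's +x from the ring's centre and 130 mm above the bench.
- candle_a_center (a point): Centre, half-way up, of one of four upright pink cylinder candles, 36 mm in diameter, standing loose on the card in a square of about 85 mm pitch aligned with the card. Three are 45 mm tall, one is only 30 mm tall; which corner holds the short one changes. z axis up the candle.
- candle_b_center (a point): Centre, half-way up, of one of four upright pink cylinder candles, 36 mm in diameter, standing loose on the card in a square of about 85 mm pitch aligned with the card. Three are 45 mm tall, one is only 30 mm tall; which corner holds the short one changes. z axis up the candle.
- candle_c_center (a point): Centre, half-way up, of one of four upright pink cylinder candles, 36 mm in diameter, standing loose on the card in a square of about 85 mm pitch aligned with the card. Three are 45 mm tall, one is only 30 mm tall; which corner holds the short one changes. z axis up the candle.
- candle_d_center (a point): Centre, half-way up, of one of four upright pink cylinder candles, 36 mm in diameter, standing loose on the card in a square of about 85 mm pitch aligned with the card. Three are 45 mm tall, one is only 30 mm tall; which corner holds the short one changes. z axis up the candle.
- reject: Green round reject basket, fixed, outer radius 58 mm at the foot and 72 mm at the rim, 50 mm high, wall 4 mm, floor 4 mm thick, empty. Origin at the centre of its underside.
- reject_in (a point): Centre of the reject basket's inner floor, 4 mm above the bench.
- dish: White shallow round dish with basket handle, loose on the bench, radius 78 mm, rim 26 mm high, 0.2 to 0.4 kg, origin at the centre of its underside. The inside slopes up from the middle at about 8 degrees, so the ball stays there if kept level and moved smoothly. Dish +x points to the orange tab, a brass arch spans dish y to the grip. At the start the tab points roughly to world +y.
- dish_grip (a point): Centre of the dish's wooden grip, straight above the dish's middle, 107 mm above its underside. The grip is a bar 14 mm thick (dish x), 54 mm long (dish y) and 22 mm tall. Clear space of 43 mm below it to the ball's top.
- dish_tab (a point): Top of the orange tab (24 by 26 mm) that sticks out of the dish's rim, 90 mm from the middle in dish +x, 26 mm above the underside.
- dish_seat (a point): Middle of the dish's inner floor, 9 mm above its underside, where the ball candle rests.
- ball_center (a point): Centre of the loose lime-green ball candle, 44 mm in diameter, about 40 g, resting in the middle of the dish, 31 mm above the dish's underside.
- tape: Tape dispenser, loose bystander, 130 by 55 by 83 mm, origin under its middle.
- glue: Blue glue bottle, loose bystander, 60 mm in diameter, 130 mm tall, origin under its middle.
- glitter: Yellow jar with red cap, loose bystander, 56 mm in diameter, 70 mm tall, origin under its middle.
- pack: Pack of coloured tealights, loose bystander, 78 by 114 by 28 mm, origin under its middle.
- brush: Small brush lying on the bench, loose bystander, 160 mm long, origin near its middle.
Mind the look-alikes: they are no part of the job. Leave any black or red look-alike of the part that bears candle_c_center alone.

How it is judged (in metres and radians):
On the way, in this order (a step that is already met when the one before it is completed fails the run):
1. the short candle lies in the reject basket, let go (horizontal distance between candle_c_center and reject_in below 0.055 m and height (world z) of candle_c_center below 0.045 m and contact force between candle_c and the fingers below 0.1 N), for 0.2 s.
2. the dish is lifted clear of the bench, ball in its middle (height (world z) of dish above 0.03 m and horizontal distance between ball_center and dish_seat below 0.025 m and contact force between dish and the fingers above 1 N), for 0.2 s.
At the end, for the whole second after the job is handed in: Short candle in the reject basket; dish held at rest in the air within 30 mm of the ring, level within 0.1 rad, tab towards the camera within 0.18 rad, ball within 22 mm of the dish's middle and 25 mm of lens height (130 mm); the three other candles upright within 20 mm of their places (horizontal distance between candle_c_center and reject_in below 0.055 m and height (world z) of candle_c_center below 0.045 m and horizontal distance between dish and card_ring below 0.03 m and height (world z) of ball_center between 0.105 and 0.155 m and angle between the x axis of dish and the x axis of card, either way round below 0.18 rad and x of dish_tab in the frame of card_ring above 0.04 m and angle between dish's own z axis and vertical below 0.1 rad and horizontal distance between ball_center and dish_seat below 0.022 m and linear speed of dish below 0.02 m/s and angular speed of dish below 0.1 rad/s and contact force between dish and the fingers above 1 N and distance of each of candle_a_center, candle_b_center, candle_d_center from where it was at the start of the episode below 0.02 m and angle between each of candle_a_center, candle_b_center, candle_d_center's own z axis and vertical below 0.2 rad); the arm keeps its last pose, push and grip.
It fails at once if the ball rolls more than 35 mm from the dish's middle (horizontal distance between ball_center and dish_seat above 0.035 m).
It fails at once if the dish is tipped by more than 0.25 rad (angle between dish's own z axis and vertical above 0.25 rad).
It fails at once if a full-height candle is moved by more than 20 mm (distance of any of candle_a_center, candle_b_center, candle_d_center from where it was at the start of the episode above 0.02 m).
It fails at once if a bystander is moved by more than 30 mm (distance of any of tape, glue, glitter, pack, brush from where it was at the start of the episode above 0.03 m).
It also fails if it takes over 64 s, if anything falls off the work surface, if the arm or the gripper's body presses on something with over 40 N, if the wrist force passes 120 N, or if a joint passes its speed limit or range.

ROBOT

A 7-joint arm with a two-finger parallel gripper is mounted at the origin on the work surface. World frame = base frame: x ahead of the robot, y to its left, z up, the work surface at z = 0. Lengths are in mm, angles in rad, forces in N, time in s.
With the tool pointing down it reaches from about 400 to 875 mm from the base axis. Payload 4.4 kg.
Tool frame: the origin (TCP) lies on the centre line of the jaws, within the pads' length; the fingertips stand 14 mm ahead of it and the grasp point (between the pads) lies 5 mm behind it; z points along the fingers, x is the direction in which the jaws open and shut, and the axes are right-handed (so a half turn about z gives the same grasp; the last joint's range is limited). The gripper opens to 85 mm and grips with 20 to 120 N. Pads are 22 mm wide; open, the fingers measure 114 mm over their backs; the gripper's body (76 mm by 85 mm) begins 54 mm behind the grasp point. The pads swing forward as they close: fully open they stand 13 mm farther back than shut.
Start: joints at [-1.412, 0.628, 0.038, 1.517, -0.027, 0.996, -0.02], TCP at [144.867, 633.665, 245.313] pointing down, gripper open.
Joint ranges: [-3.06, 3.06], [-0.37, 2.12], [-1.25, 1.32], [0.18, 2.47], [-1.1, 4.24], [0.23, 1.98], [-2.94, 2.94]. Speed limits (rad/s): [2.57, 2.57, 3.14, 3.14, 3.14, 3.14, 3.14].

INTERFACE

Orientations are given as [roll, pitch, yaw] about the fixed x, y, z axes, in that order (R = Rz(yaw) Ry(pitch) Rx(roll)).
In Python, from cell import ctrl gives the robot as it stands.
- The arm moves only by the tool send_rows, never from a script. Its argument "commands" is a list of rows, each a list of 5 numbers: the finger opening in mm, from 0 to 85.4, then the shift along the tool's x, y, z in mm, then the turn about the tool's z in degrees. In form: [[grip, x, y, z, roll], ...]. A call has 1 to 5 rows; each row is the pose to reach, as a shift and turn from the pose measured when the call began, along the tool's axes at that moment; what a row does not reach only later rows make up. A row lasts 1/10 s, in which the tool goes at most 50 mm and 8.59 degrees, less where a joint would pass 70% of its speed; a pose out of reach is approached as far as the arm can. A call with a gripper value outside its range is refused whole. The fingers move at their own pace and stop on an object; the grip force is fixed at half the most. Time passes only in rows, so rows that repeat a pose let the fingers close. It gives the time, the measured TCP pose, the force and the opening at its end, in the units of the state.
- ctrl.read_state(): the state, without advancing time (a new reading comes with each control period).
- ctrl.get_image(name): name is "side" or "top"; returns the picture (384x512x3 uint8, red, green, blue); there is no depth.
- ctrl.camera_params(name): a dict with "fx", "fy", "cx", "cy" (pixels), "cam_to_world" (4x4, takes a point from camera to world coordinates). Camera axes: x right, y down, z forward; pixel columns grow to the right and rows downward; lengths in mm; the calibration is good to about 2 mm. A picture is of the moment at which its call begins. camera_params takes no time and is no camera call.
- ctrl.finish_job(): hands the job in, once; it reports no verdict.
The state is a dict: "clock": time; "qpos": joint angles; "qd": joint speeds; "tau": joint torques, N m; "eef_pos": TCP position; "tool_rot": TCP orientation; "force": force on the tool from outside, world axes, zero at the start; "torque": the same for the moment, N m; "width": finger opening in mm.
Only numpy, scipy, OpenCV 4.12 (cv2) and the standard library are available. Lean on these libraries where they do the work, as an engineer would, in place of code of your own. Each camera call takes 0.05 s, during which the arm holds its last target.

## Working session

There is one attempt and no reset: what is moved stays moved. The work goes in short steps, Python scripts to look and compute and a tool call to move; the robot and the scene stay as the last step left them, time stands still between calls to the robot, and variables do not carry over. Pictures are saved under pics/ and viewed, and the job is handed in when it is done.

Besides the shell and the picture viewer there is one more tool, called after "Emit:" as a command line: name --pt "numbers of a row" for each row, then --argument value for the rest. send_rows: Moves the arm, as the interface text tells. Its arguments: {"type":"object","properties":{"commands":{"type":"array"}},"required":["commands"]}

```bash
mkdir -p pics; ls; python3 - <<'E'
from cell import ctrl
import cv2,numpy as np
print(ctrl.read_state())
for n in("side","top"):
    im=ctrl.get_image(n); cv2.imwrite(f"pics/{n}0.png",im[:,:,::-1]); 
    p=ctrl.camera_params(n); print(n,{k:np.round(v,3).tolist() for k,v in p.items()})
E
```

```text
pics
{'clock': 0.0, 'qpos': array([-1.41177936,  0.62935595,  0.03845912,  1.51838556, -0.02698334,
        0.99627315, -0.01999477]), 'qd': array([ 8.50661071e-04, -1.04943970e-04, -2.01357614e-03,  2.33520199e-04,
       -1.27680370e-03, -3.70156383e-06, -3.94309305e-04]), 'tau': array([-6.67113709e-04, -5.63398540e+01,  1.22636843e+00, -1.93438804e+01,
        1.10927687e-02,  1.08393034e-02, -4.18325342e-06]), 'eef_pos': array([144.75537783, 633.0605716 , 244.37738933]), 'tool_rot': array([3.14154271e+00, 1.90286961e-03, 1.34597932e+00]), 'force': array([-0.17916987,  0.20697212, -0.30894549]), 'torque': array([0.02030493, 0.01658599, 0.00948509]), 'width': 85.21676668959195}
side {'fx': 407.081, 'fy': 407.081, 'cx': 251.085, 'cy': 192.312, 'cam_to_world': [[0.983, -0.134, 0.128, 349.486], [-0.184, -0.626, 0.758, -871.872], [-0.022, -0.768, -0.64, 819.421], [0.0, 0.0, 0.0, 1.0]]}
top {'fx': 375.356, 'fy': 375.356, 'cx': 255.391, 'cy': 188.648, 'cam_to_world': [[0.004, -0.985, 0.173, 293.392], [-1.0, 0.0, 0.027, -23.729], [-0.026, -0.173, -0.985, 1266.599], [0.0, 0.0, 0.0, 1.0]]}
```

View pics/side0.png

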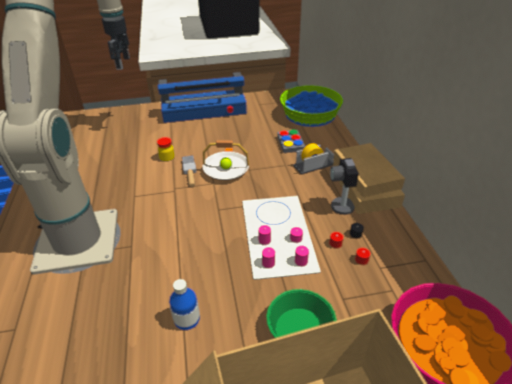

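View pics/top0.png

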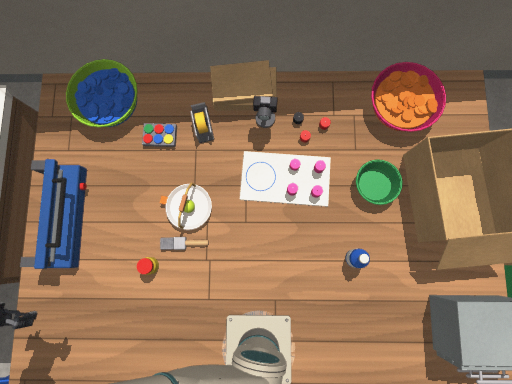

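Side view: pink candles at about (265,235), (297,234), (268,257) and (302,256). The one at (297,234), which is top (295,165), looks short. The dish is at top (188,207), the ring at (261,176) and the basket at (379,182). Next I'll zoom in and measure.

```bash
python3 - <<'E'
import cv2
s=cv2.imread("pics/side0.png");t=cv2.imread("pics/top0.png")
def crop(im,x,y,w,h,k,n): cv2.imwrite(n,cv2.resize(im[y:y+h,x:x+w],None,fx=k,fy=k,interpolation=cv2.INTER_CUBIC))
crop(s,235,190,150,95,5,"pics/s_c.png")
crop(s,180,130,180,90,4,"pics/s_d.png")
crop(t,225,90,190,130,4,"pics/t_c.png")
crop(t,150,170,80,90,6,"pics/t_d.png")
E
```

```text
(no output)
```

View pics/s_c.png

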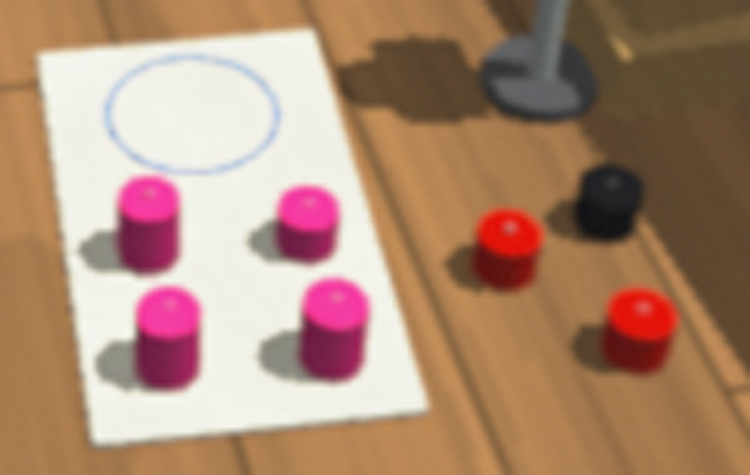

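View pics/s_d.png

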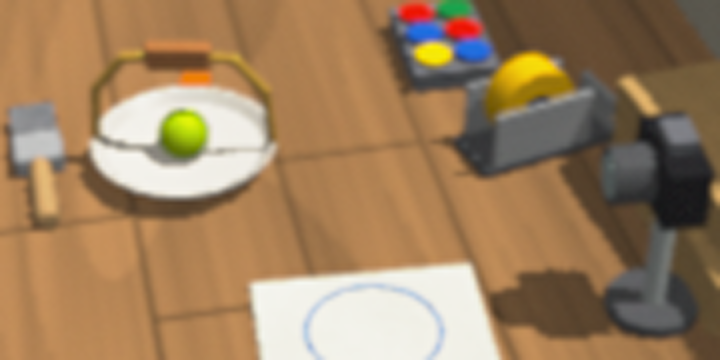

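View pics/t_c.png

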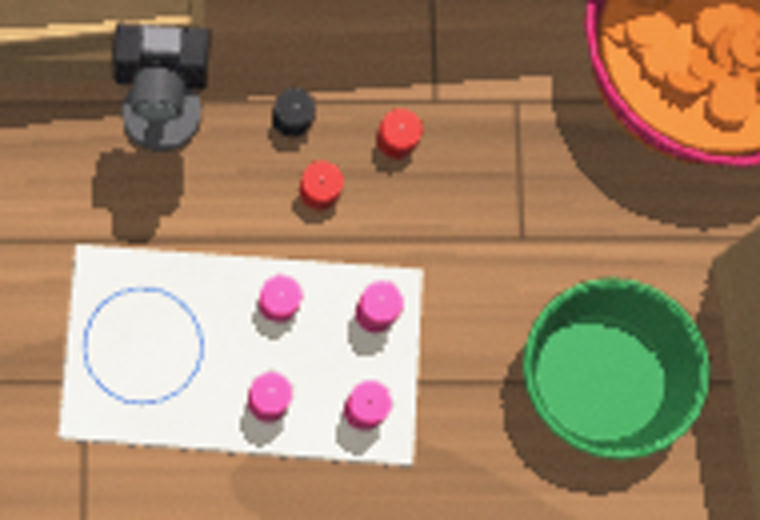

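View pics/t_d.png

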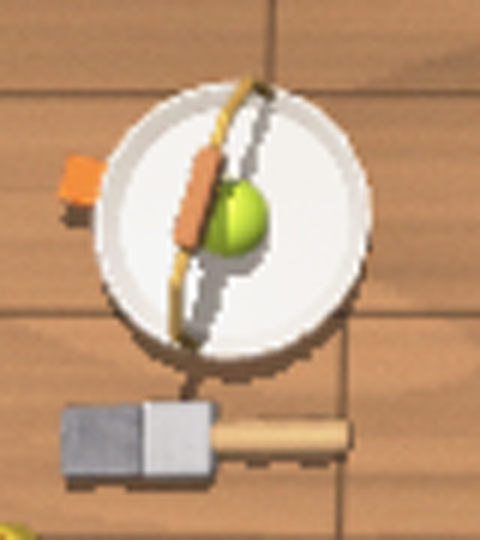

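```bash
cat > h.py <<'E'
import numpy as np
from cell import ctrl
P={n:ctrl.camera_params(n) for n in("side","top")}
def ray(n,u,v):
    p=P[n];T=np.array(p["cam_to_world"]);d=T[:3,:3]@np.array([(u-p["cx"])/p["fx"],(v-p["cy"])/p["fy"],1]);return T[:3,3],d/np.linalg.norm(d)
def tri(s,t):
    o1,d1=ray("side",*s);o2,d2=ray("top",*t)
    k=np.linalg.lstsq(np.c_[d1,-d2],o2-o1,rcond=None)[0];a=o1+k[0]*d1;b=o2+k[1]*d2
    return (a+b)/2,np.linalg.norm(a-b)
def atz(n,uv,z):
    o,d=ray(n,*uv);return o+d*(z-o[2])/d[2]
def proj(n,X):
    p=P[n];T=np.linalg.inv(np.array(p["cam_to_world"]));c=T[:3,:3]@X+T[:3,3];return np.array([p["fx"]*c[0]/c[2]+p["cx"],p["fy"]*c[1]/c[2]+p["cy"]])
E
python3 - <<'E'
from h import *
np.set_printoptions(precision=1,suppress=True)
sc=lambda x,y:(x/5+234.6,y/5+189.6); sd=lambda x,y:(x/4+179.6,y/4+129.6)
tc=lambda x,y:(x/4+224.6,y/4+89.6); td=lambda x,y:(x/6+149.6,y/6+169.6)
for n,s,t in [("short",sc(308,208),tc(281,295)),("ca",sc(149,199),tc(271,394)),("cb",sc(335,303),tc(382,302)),("cd",sc(168,312),tc(370,400)),("ring",sc(193,114),tc(143,346)),
 ("k1",sc(38,53),tc(61,437)),("k2",sc(316,30),tc(76,245)),("k3",sc(428,410),tc(423,268)),("k4",sc(93,445),tc(413,465)),
 ("grip",sd(178,52),td(198,200)),("tab",sd(196,78),td(81,180)),("ball",sd(184,134),td(235,217))]:
    X,e=tri(s,t);print(n,X,e)
for z,n in((26,"rim"),): print("dish rim top",atz("top",td(233,219),z))
print("rim basket",atz("top",tc(617,367),50))
print("grip ends",atz("top",td(212,148),118),atz("top",td(184,250),118))
print("grip side ends",atz("side",sd(146,53),107),atz("side",sd(210,53),107))
for z in(34,49):print(atz("top",tc(281,295),z),atz("side",sc(308,208),z))
E
```

```text
short [ 597.  -123.3   29.7] 1.1024293587982714
ca [ 510.4 -112.9   43.8] 0.3956533259924611
cb [ 587.3 -205.8   45. ] 0.6590882206283403
cd [ 504.1 -194.    44.4] 1.9346239469731135
ring [559.8  -6.5   0.7] 0.019577241015965474
k1 [479.3  63.    4.4] 1.4962040372136771
k2 [650.7  52.    1. ] 1.6961529494682843
k3 [ 627.1 -248.2    2.2] 1.9372288803171733
k4 [ 456.3 -234.9    1. ] 0.9757969905517978
grip [452.2 235.3 107.7] 0.806800227161452
tab [474.5 320.4  24.1] 0.10383373607983919
ball [452.5 231.7  29.6] 0.8752460986413247
dish rim top [452.3 233.5  26. ]
rim basket [ 531.5 -395.3   50. ]
grip ends [477.6 226.7 118. ] [424.4 239.2 118. ]
grip side ends [427.3 240.6 107. ] [477.6 229.4 107. ]
[ 596.5 -123.    34. ] [ 595.1 -127.5   34. ]
[ 592.8 -121.8   49. ] [ 590.4 -141.7   49. ]
```

Only one candle reads about 15 mm lower, at (597,-123). The ring is at (560,-7), the card yaw is about -0.076, and the dish is at (452,234) with yaw about 1.33. I still need the basket and box clearances, and helper code to turn world targets into tool shifts.

```bash
cat >> h.py <<'E'
from scipy.spatial.transform import Rotation as R
def plan(x,y,z,yaw):
    s=ctrl.read_state();M=R.from_euler("xyz",s["tool_rot"]).as_matrix()
    d=M.T@(np.array([x,y,z])-s["eef_pos"]);y0=np.arctan2(M[1,0],M[0,0])
    dy=(yaw-y0+np.pi)%(2*np.pi)-np.pi
    print("t",round(s["clock"],2),"pos",s["eef_pos"].round(1),"rpy",s["tool_rot"].round(3),"w",round(s["width"],1),"F",s["force"].round(1))
    print("shift",d.round(1),"turn deg",round(-np.degrees(dy),1))
E
python3 - <<'E'
from h import *
import cv2
np.set_printoptions(precision=1,suppress=True)
for s,t in [((383,313),(417,140)),((215,355),(447,268)),((301,316),(376.5,184))]: print(tri(s,t))
plan(596.5,-123.5,130,0.709)
s=cv2.imread("pics/side0.png");t=cv2.imread("pics/top0.png")
a=cv2.resize(s[280:384,200:440],None,fx=3.3,fy=3.3);cv2.imwrite("pics/s_b.png",a)
a=cv2.resize(t[120:280,340:512],None,fx=3.7,fy=3.7);cv2.imwrite("pics/t_b.png",a)
E
```

```text
(array([ 646.5, -485.5,  159.9]), np.float64(17.366868416550904))
(array([ 300.1, -524.6,  196. ]), np.float64(81.45359375340573))
(array([ 528.3, -389.4,   44.3]), np.float64(9.111374141223443))
t 0.1 pos [144.7 633.1 244.5] rpy [3.1 0.  1.3] w 85.5 F [ 0.9 -0.2  0. ]
shift [-636.7  609.1  115.6] turn deg 36.5
```

View pics/s_b.png

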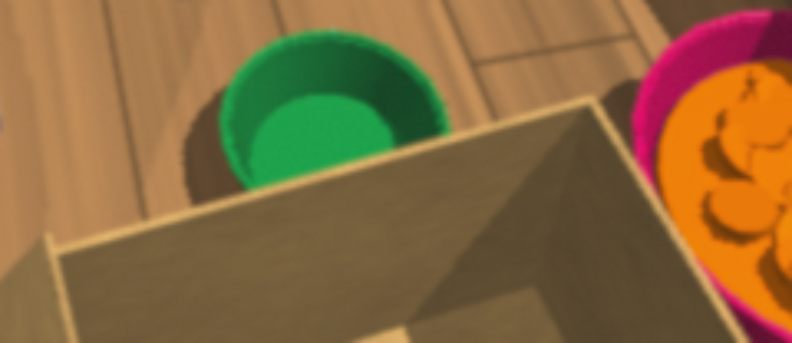

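View pics/t_b.png

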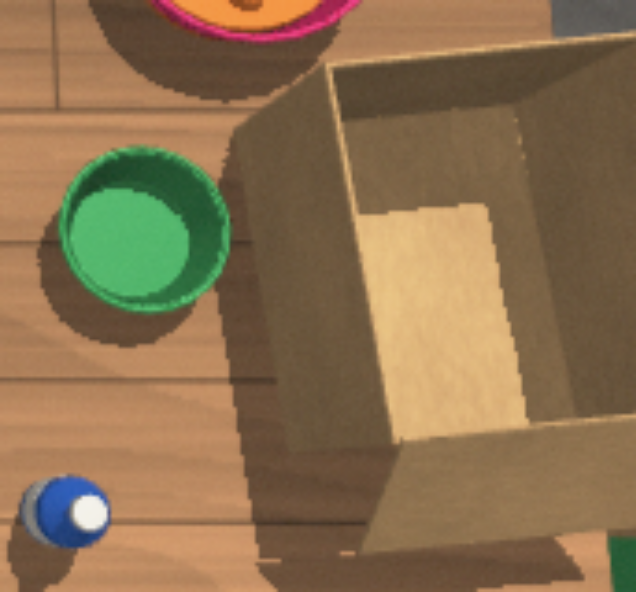

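```bash
python3 - <<'E'
from h import *
np.set_printoptions(precision=1,suppress=True)
for s,t in [((380,309.4),(429.2,137.8)),((215.5,353),(447.3,239))]: print(tri(s,t))
print(atz("top",(403.5,155.1),0),atz("top",(418,241.5),0))
# basket inner floor from top & rim
c=atz("top",(340+129/3.7,120+243/3.7),4);print(c, atz("top",(340+145/3.7,120+230/3.7),50))
E
```

```text
(array([ 632.7, -501.7,  201.6]), np.float64(3.268083840378724))
(array([ 340.2, -527.6,  204.7]), np.float64(3.8022344243997734))
[ 633.3 -499.6    0. ] [ 338.5 -528.4    0. ]
[ 525.5 -395.2    4. ] [ 528.8 -396.3   50. ]
```

Emit:
send_rows --pt "60 -30 29 0 7" --pt "60 -63 61 0 14" --pt "60 -97 93 0 21" --pt "60 -131 125 0 28" --pt "60 -165 158 0 36.5"

```text
clock: 0.6
eef_pos: [262.5, 435.2, 244.6]
tool_rot: [3.141, 0.002, 0.704]
force: [0.5, -0.2, -0.6]
width: 60.2
```

```bash
python3 -c "
from h import *
plan(596.5,-123.5,130,0.709)"
```

```text
t 0.6 pos [262.5 435.2 244.6] rpy [3.141e+00 2.000e-03 7.040e-01] w 60.2 F [ 0.5 -0.2 -0.6]
shift [-106.6  642.   115.5] turn deg -0.3
```

Emit:
send_rows --pt "60 -8 48 0 0" --pt "60 -16 96 0 0" --pt "60 -24 144 0 0" --pt "60 -32 192 0 0" --pt "60 -40 240 0 0"

```text
clock: 1.1
eef_pos: [387.8, 224.6, 244.9]
tool_rot: [3.141, 0.002, 0.704]
force: [0.8, 0.3, 0.7]
width: 60.1
```

Emit:
send_rows --pt "60 -8 48 5 0" --pt "60 -16 96 10 0" --pt "60 -24 144 15 0" --pt "60 -32 192 20 0" --pt "60 -40 240 30 0"

```text
clock: 1.6
eef_pos: [513.7, 14.0, 215.2]
tool_rot: [3.14, 0.001, 0.704]
force: [0.7, 0.8, 0.4]
width: 60.0
```

```bash
python3 -c "
from h import *
plan(596.5,-123.5,130,0.709)"
```

```text
t 1.6 pos [513.7  14.  215.2] rpy [3.14e+00 1.00e-03 7.04e-01] w 60.0 F [0.7 0.8 0.4]
shift [-25.8 158.3  85.5] turn deg -0.3
```

Emit:
send_rows --pt "60 -7 45 15 0" --pt "60 -14 90 40 0" --pt "60 -22 130 65 0" --pt "60 -25.8 158.3 85 0" --pt "60 -25.8 158.3 95 0"

```text
clock: 2.1
eef_pos: [596.8, -129.1, 118.2]
tool_rot: [3.138, 0.004, 0.698]
force: [-0.7, -0.1, -0.2]
width: 59.9
```

```bash
python3 -c "
from h import *
import cv2
plan(596.5,-123.5,20,0.709)
s=ctrl.get_image('side');t=ctrl.get_image('top')
a=cv2.resize(s[180:280,230:350],None,fx=5,fy=5);b=cv2.resize(t[130:210,240:340],None,fx=6,fy=6)
cv2.imwrite('pics/s1.png',a[:,:,::-1]);cv2.imwrite('pics/t1.png',b[:,:,::-1])"
```

```text
t 2.1 pos [ 596.8 -129.1  118.2] rpy [3.138 0.004 0.698] w 59.9 F [-0.7 -0.1 -0.2]
shift [ 3.7 -4.8 98.1] turn deg -0.6
```

View pics/s1.png

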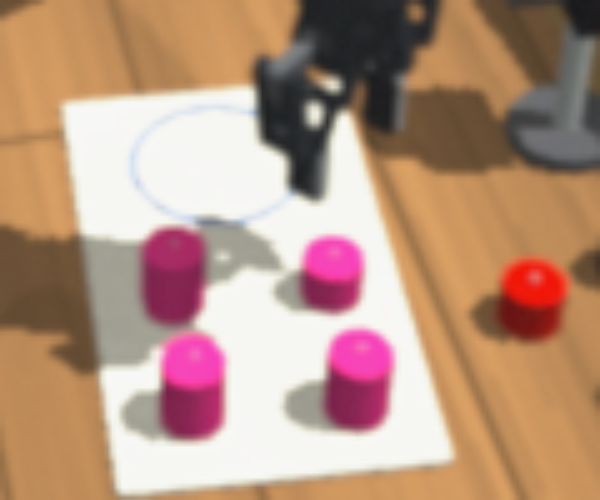

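View pics/t1.png

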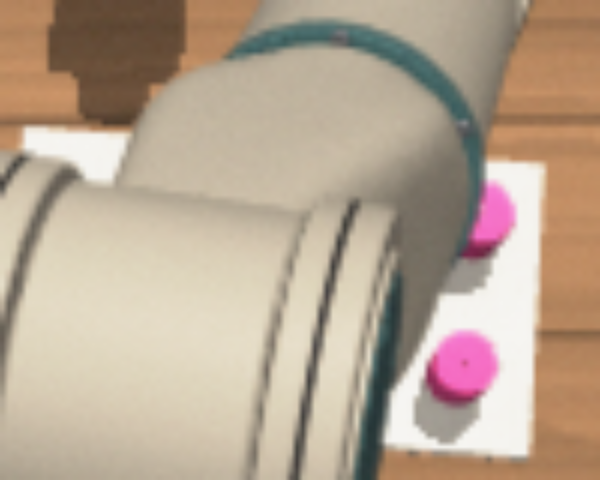

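Candle still short-looking and clear of the fingers. Next I lower with the correction.

Emit:
send_rows --pt "60 3.7 -4.8 25 -0.6" --pt "60 3.7 -4.8 50 -0.6" --pt "60 3.7 -4.8 72 -0.6" --pt "60 3.7 -4.8 88 -0.6" --pt "60 3.7 -4.8 96 -0.6"

```text
clock: 2.7
eef_pos: [593.5, -115.8, 21.6]
tool_rot: [-3.137, 0.004, 0.715]
force: [-0.6, -0.5, 0.5]
width: 60.2
```

```bash
python3 -c "
from h import *
import cv2
plan(596.5,-123.5,20,0.709)
s=ctrl.get_image('side')
a=cv2.resize(s[180:280,230:350],None,fx=5,fy=5)
cv2.imwrite('pics/s2.png',a[:,:,::-1])"
```

```text
t 2.7 pos [ 593.5 -115.8   21.6] rpy [-3.137  0.004  0.715] w 60.2 F [-0.6 -0.5  0.5]
shift [-2.8  7.7  1.6] turn deg 0.4
```

View pics/s2.png

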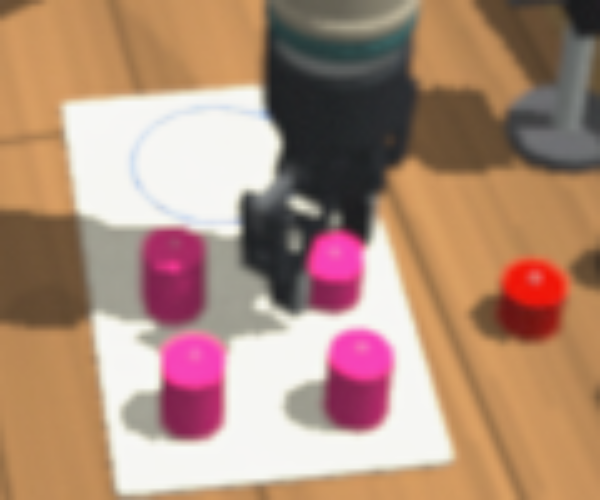

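Emit:
send_rows --pt "60 -1.5 4 0 0.3" --pt "60 -1.5 4 0 0.3" --pt "60 -1.5 4 0 0.3"

```text
clock: 3.05
eef_pos: [595.5, -120.6, 21.9]
tool_rot: [-3.139, 0.004, 0.709]
force: [-0.2, -0.3, -0.3]
width: 60.4
```

```bash
python3 -c "
from h import *
plan(596.5,-123.5,20,0.709)"
```

```text
t 3.05 pos [ 595.5 -120.6   21.9] rpy [-3.139  0.004  0.709] w 60.4 F [-0.2 -0.3 -0.3]
shift [-1.1  2.8  1.9] turn deg 0.0
```

Emit:
send_rows --pt "60 -1 3 2 0" --pt "60 -1 3 2 0" --pt "45 -1 3 2 0" --pt "38 -1 3 2 0" --pt "25 -1 3 2 0"

```text
clock: 3.55
eef_pos: [596.9, -123.5, 20.4]
tool_rot: [-3.139, 0.003, 0.709]
force: [-0.0, 0.3, 3.1]
width: 34.2
```

Emit:
send_rows --pt "20 0 0 0 0" --pt "20 0 0 0 0" --pt "20 0 0 0 0"

```text
clock: 3.85
eef_pos: [596.9, -123.4, 20.4]
tool_rot: [-3.139, 0.003, 0.709]
force: [-0.4, 0.4, 1.9]
width: 34.1
```

Emit:
send_rows --pt "20 0 0 -20 0" --pt "20 0 0 -45 0" --pt "20 0 0 -75 0" --pt "20 0 0 -105 0" --pt "20 0 0 -110 0"

```text
clock: 4.35
eef_pos: [599.5, -124.1, 133.7]
tool_rot: [3.14, -0.001, 0.709]
force: [1.1, -0.4, 0.8]
width: 34.0
```

```bash
python3 -c "
from h import *
import cv2
plan(526,-391,130,0.4)
s=ctrl.get_image('side')
a=cv2.resize(s[180:280,230:350],None,fx=5,fy=5)
cv2.imwrite('pics/s3.png',a[:,:,::-1])"
```

```text
t 4.35 pos [ 599.5 -124.1  133.7] rpy [ 3.14e+00 -1.00e-03  7.09e-01] w 34.0 F [ 1.1 -0.4  0.8]
shift [-229.6  154.7    3.9] turn deg 17.7
```

View pics/s3.png

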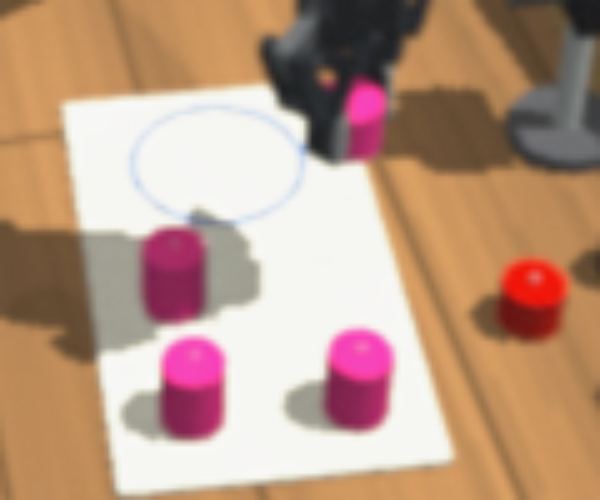

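The candle is lifted, with its top at about (365,100) in the crop, and the other three are in place. Next is the basket.

Emit:
send_rows --pt "20 -34 23 2 3" --pt "20 -72 49 2 6" --pt "20 -110 75 2 9" --pt "20 -148 101 2 12" --pt "20 -186 127 2 15"

```text
clock: 4.9
eef_pos: [539.1, -342.4, 129.4]
tool_rot: [-3.14, 0.001, 0.446]
force: [0.6, -0.6, 0.0]
width: 33.9
```

```bash
python3 -c "
from h import *
plan(526,-391,130,0.4)"
```

```text
t 4.9 pos [ 539.1 -342.4  129.4] rpy [-3.14e+00  1.00e-03  4.46e-01] w 33.9 F [ 0.6 -0.6  0. ]
shift [-32.8  38.2  -0.6] turn deg 2.6
```

Emit:
send_rows --pt "20 -18 22 0 2" --pt "20 -30 35 0 2.6" --pt "20 -32.8 38 0 2.6" --pt "20 -32.8 38 10 2.6" --pt "20 -32.8 38 20 2.6"

```text
clock: 5.4
eef_pos: [527.2, -387.9, 108.4]
tool_rot: [-3.138, 0.0, 0.404]
force: [0.1, -0.3, -0.4]
width: 34.1
```

```bash
python3 -c "
from h import *
import cv2
plan(526,-391,30,0.4)
s=ctrl.get_image('side')
a=cv2.resize(s[180:380,180:440],None,fx=3,fy=3)
cv2.imwrite('pics/s4.png',a[:,:,::-1])
a=cv2.resize(ctrl.get_image('top')[100:280,300:512],None,fx=3,fy=3)
cv2.imwrite('pics/t4.png',a[:,:,::-1])"
```

```text
t 5.4 pos [ 527.2 -387.9  108.4] rpy [-3.138  0.     0.404] w 34.1 F [ 0.1 -0.3 -0.4]
shift [-2.3  2.6 78.4] turn deg 0.2
```

View pics/s4.png

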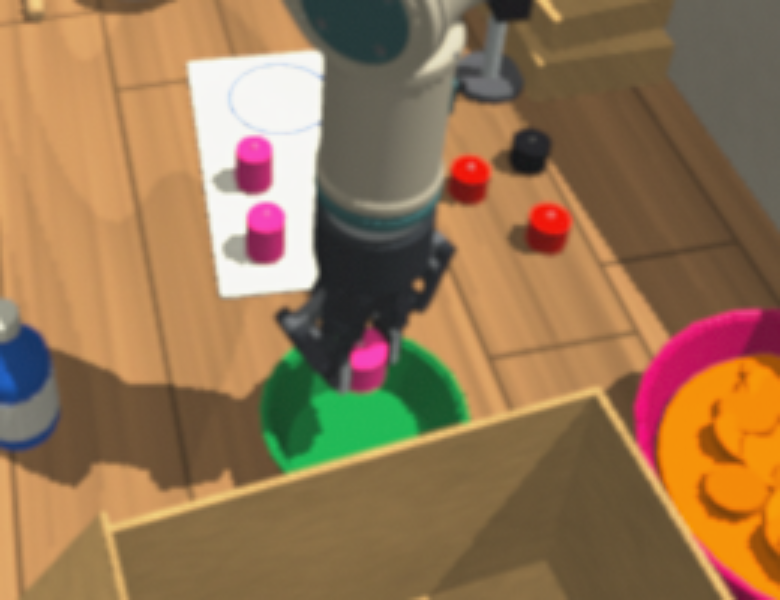

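View pics/t4.png

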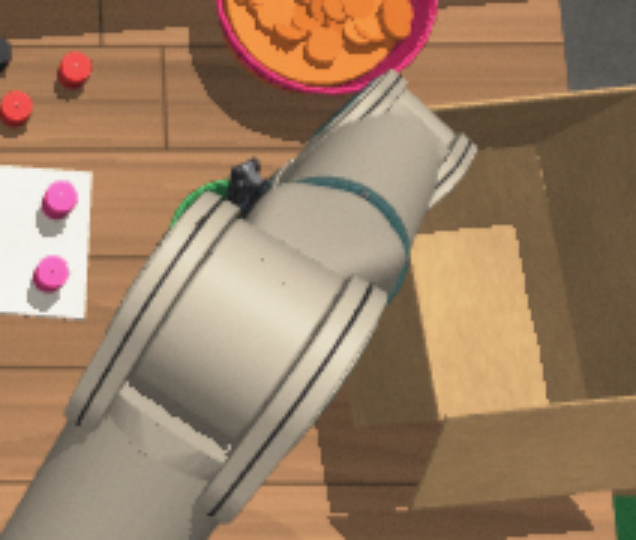

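```bash
python3 -c "
from h import *
np.set_printoptions(precision=0,suppress=True)
for z in (200,300,400):
  for c in((395,75),(475,145),(405,260),(430,205)): print(z,c,atz('top',(300+c[0]/3,100+c[1]/3),z))"
```

```text
200 (395, 75) [ 671. -512.  200.]
200 (475, 145) [ 599. -583.  200.]
200 (405, 260) [ 487. -508.  200.]
200 (430, 205) [ 540. -535.  200.]
300 (395, 75) [ 635. -466.  300.]
300 (475, 145) [ 571. -531.  300.]
300 (405, 260) [ 468. -462.  300.]
300 (430, 205) [ 517. -487.  300.]
400 (395, 75) [ 600. -421.  400.]
400 (475, 145) [ 542. -478.  400.]
400 (405, 260) [ 450. -417.  400.]
400 (430, 205) [ 494. -439.  400.]
```

```bash
python3 -c "
from h import *
np.set_printoptions(precision=0,suppress=True)
for z in (100,160,200,250,300,350,400,450):
  a=proj('side',np.array([527,-388,z]));b=proj('top',np.array([527,-388,z]));print(z,(a-[180,180])*3,(b-[300,100])*3)
print(ctrl.read_state()['qpos'])"
```

```text
100 [359. 362.] [244. 239.]
160 [364. 308.] [262. 227.]
200 [367. 269.] [276. 219.]
250 [372. 217.] [294. 207.]
300 [377. 160.] [314. 194.]
350 [383.  97.] [336. 180.]
400 [389.  29.] [360. 164.]
450 [396. -46.] [388. 146.]
[ 0.  1.  0.  2. -0.  1.  1.]
```

The wrist bulge sits about 290 mm above the TCP, so it clears the 202 mm box rim. I'm lowering now.

Emit:
send_rows --pt "20 -2 2 20 0" --pt "20 -2 2 40 0" --pt "20 -2 2 60 0" --pt "20 -2 2 72 0" --pt "20 -2 2 78 0"

```text
clock: 6.0
eef_pos: [524.6, -388.0, 27.7]
tool_rot: [-3.133, 0.003, 0.405]
force: [0.7, 0.4, -0.3]
width: 34.5
```

Emit:
send_rows --pt "20 0 0 0 0" --pt "36 0 0 0 0" --pt "46 0 0 0 0" --pt "56 0 0 0 0" --pt "56 0 0 0 0"

```text
clock: 6.5
eef_pos: [524.8, -388.3, 28.3]
tool_rot: [-3.134, 0.002, 0.405]
force: [-0.1, 1.1, 1.1]
width: 56.2
```

Emit:
send_rows --pt "56 0 0 -25 0" --pt "56 0 0 -65 0" --pt "56 0 0 -110 0" --pt "56 0 0 -155 0" --pt "56 0 0 -200 0"

```text
clock: 7.0
eef_pos: [525.6, -389.4, 230.5]
tool_rot: [-3.135, 0.002, 0.405]
force: [0.8, -0.0, -0.2]
width: 56.1
```

```bash
python3 -c "
from h import *
import cv2
plan(452.3,234.5,230,1.33)
s=ctrl.get_image('side')
a=cv2.resize(s[180:380,180:440],None,fx=3,fy=3)
cv2.imwrite('pics/s5.png',a[:,:,::-1])"
```

```text
t 7.0 pos [ 525.6 -389.4  230.5] rpy [-3.135e+00  2.000e-03  4.050e-01] w 56.1 F [ 0.8 -0.  -0.2]
shift [ 178.3 -602.3    4.3] turn deg -53.0
```

View pics/s5.png

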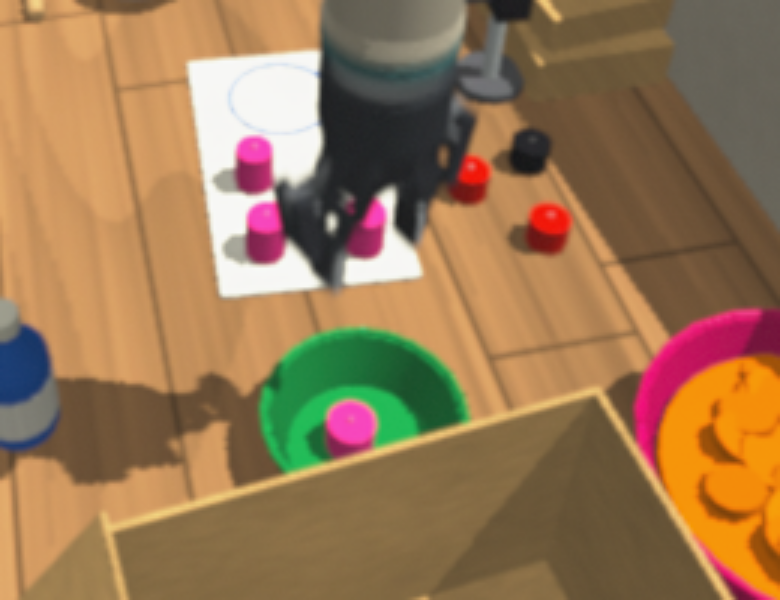

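The candle stands in the basket at about (351,427) in the crop, released. Now to the dish.

Emit:
send_rows --pt "60 12 -40 0 -6" --pt "60 26 -86 0 -13" --pt "60 39 -132 0 -20" --pt "60 52 -178 0 -27" --pt "60 66 -224 0 -34"

```text
clock: 7.55
eef_pos: [500.8, -158.9, 238.5]
tool_rot: [3.134, -0.002, 1.003]
force: [1.4, -0.3, -0.9]
width: 60.3
```

```bash
python3 -c "
from h import *
plan(452.3,234.5,230,1.33)"
```

```text
t 7.55 pos [ 500.8 -158.9  238.5] rpy [ 3.134e+00 -2.000e-03  1.003e+00] w 60.3 F [ 1.4 -0.3 -0.9]
shift [ 305.5 -252.6    7.1] turn deg -18.8
```

Emit:
send_rows --pt "60 37 -30 0 -5" --pt "60 73 -60 0 -10" --pt "60 109 -90 2 -14" --pt "60 145 -120 5 -17" --pt "60 181 -150 7 -18.8"

```text
clock: 8.05
eef_pos: [471.4, 76.0, 231.0]
tool_rot: [3.133, 0.0, 1.332]
force: [1.0, -0.4, 0.8]
width: 59.9
```

```bash
python3 -c "
from h import *
plan(452.3,234.5,230,1.33)"
```

```text
t 8.05 pos [471.4  76.  231. ] rpy [3.133 0.    1.332] w 59.9 F [ 1.  -0.4  0.8]
shift [149.5 -56.1   0.4] turn deg 0.1
```

Emit:
send_rows --pt "60 42 -16 0 0" --pt "60 84 -32 0 0" --pt "60 120 -45 0 0" --pt "60 142 -53 0 0" --pt "60 148 -56 0 0"

```text
clock: 8.55
eef_pos: [451.3, 236.4, 230.5]
tool_rot: [3.133, -0.002, 1.337]
force: [0.3, -0.9, 0.7]
width: 60.0
```

Emit:
send_rows --pt "60 0 0 0 0" --pt "60 0 0 0 0"

```text
clock: 8.75
eef_pos: [451.5, 235.2, 230.5]
tool_rot: [3.133, -0.001, 1.336]
force: [0.3, -0.1, -0.5]
width: 60.1
```

```bash
python3 -c "
from h import *
import cv2
plan(452.3,234.5,105,1.33)
s=ctrl.get_image('side')
a=cv2.resize(s[80:230,150:350],None,fx=4,fy=4)
cv2.imwrite('pics/s6.png',a[:,:,::-1])
a=cv2.resize(ctrl.get_image('top')[150:260,140:260],None,fx=5,fy=5)
cv2.imwrite('pics/t6.png',a[:,:,::-1])"
```

```text
t 8.75 pos [451.5 235.2 230.5] rpy [ 3.133e+00 -1.000e-03  1.336e+00] w 60.1 F [ 0.3 -0.1 -0.5]
shift [ -0.6  -0.2 125.5] turn deg 0.3
```

View pics/s6.png

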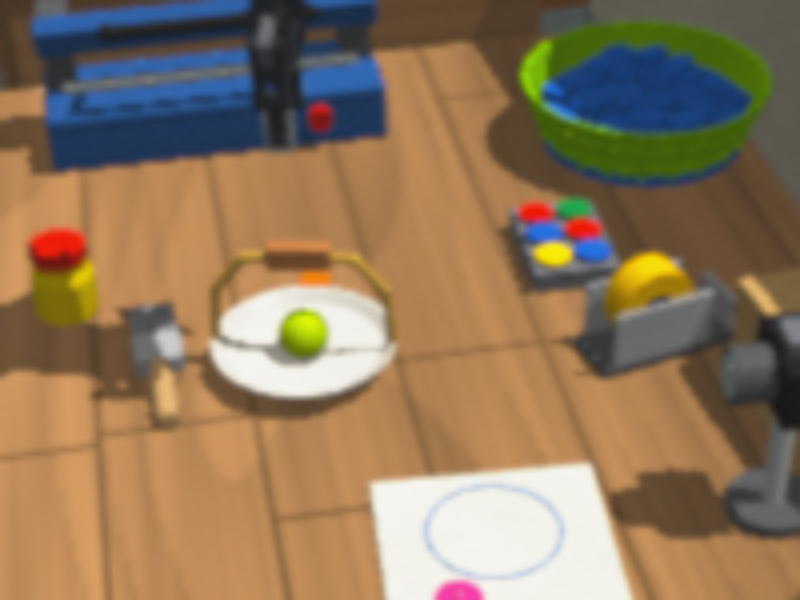

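View pics/t6.png

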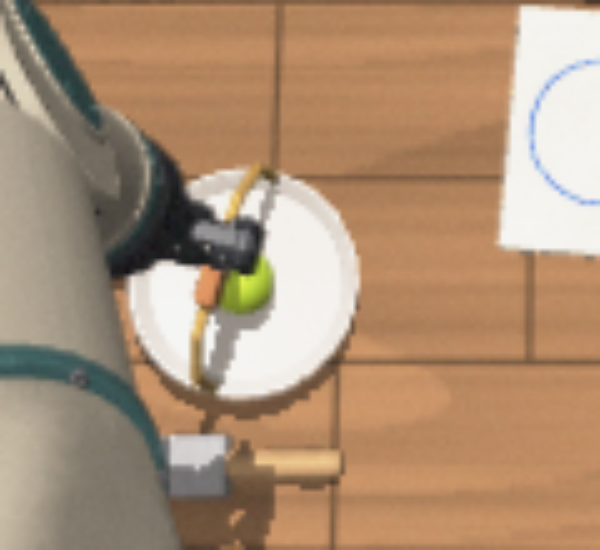

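Emit:
send_rows --pt "50 -0.6 0 30 0.3" --pt "50 -0.6 0 65 0.3" --pt "50 -0.6 0 95 0.3" --pt "50 -0.6 0 115 0.3" --pt "50 -0.6 0 126 0.3"

```text
clock: 9.35
eef_pos: [452.4, 231.9, 103.0]
tool_rot: [3.134, 0.002, 1.327]
force: [-0.4, 0.1, 0.8]
width: 50.1
```

Emit:
send_rows --pt "50 0 0 0 0" --pt "50 0 0 0 0" --pt "50 0 0 0 0"

```text
clock: 9.65
eef_pos: [453.2, 232.0, 104.1]
tool_rot: [3.133, 0.0, 1.326]
force: [0.1, 0.1, -0.1]
width: 50.1
```

```bash
python3 -c "
from h import *
import cv2
plan(452.3,234.5,103,1.33)
s=ctrl.get_image('side')
a=cv2.resize(s[110:200,180:290],None,fx=6,fy=6)
cv2.imwrite('pics/s7.png',a[:,:,::-1])"
```

```text
t 9.65 pos [453.2 232.  104.1] rpy [3.133 0.    1.326] w 50.1 F [ 0.1  0.1 -0.1]
shift [ 2.2 -1.5  1.1] turn deg -0.2
```

View pics/s7.png

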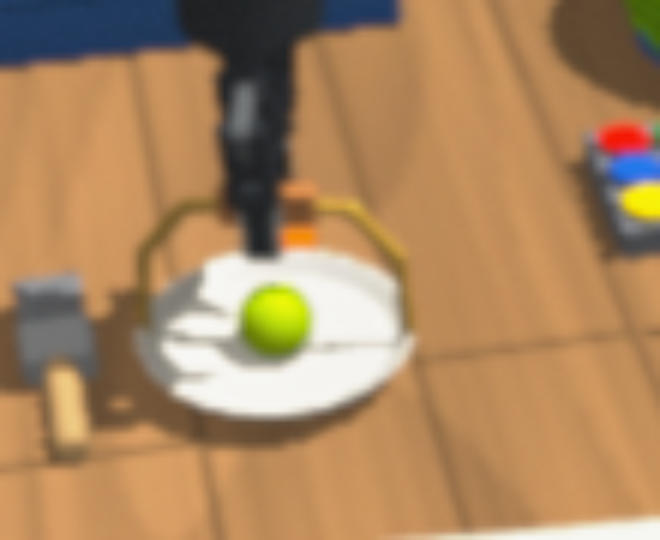

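Emit:
send_rows --pt "50 2.2 -1.2 1 0" --pt "40 2.2 -1.2 1 0" --pt "30 2.2 -1.2 1 0" --pt "24 2.2 -1.2 1 0" --pt "20 2.2 -1.2 1 0"

```text
clock: 10.2
eef_pos: [452.5, 234.6, 103.1]
tool_rot: [3.133, 0.0, 1.327]
force: [-0.2, -0.2, 0.3]
width: 20.0
```

Emit:
send_rows --pt "18 0 0 0 0" --pt "16 0 0 0 0" --pt "14 0 0 0 0" --pt "12 0 0 0 0" --pt "8 0 0 0 0"

```text
clock: 10.7
eef_pos: [452.7, 235.1, 103.2]
tool_rot: [3.132, -0.001, 1.327]
force: [-0.2, 2.4, 0.5]
width: 13.2
```

Emit:
send_rows --pt "4 0 0 0 0" --pt "2 0 0 0 0" --pt "2 0 0 0 0"

```text
clock: 11.0
eef_pos: [452.7, 235.1, 103.2]
tool_rot: [3.132, -0.001, 1.327]
force: [0.6, 1.1, -0.4]
width: 13.3
```

```bash
python3 -c "
from h import *
import cv2
plan(452.3,234.5,103,1.33)
s=ctrl.get_image('side')
a=cv2.resize(s[110:200,180:290],None,fx=6,fy=6)
cv2.imwrite('pics/s8.png',a[:,:,::-1])"
```

```text
t 11.0 pos [452.7 235.1 103.2] rpy [ 3.132e+00 -1.000e-03  1.327e+00] w 13.3 F [ 0.6  1.1 -0.4]
shift [-0.6 -0.2  0.2] turn deg -0.2
```

View pics/s8.png

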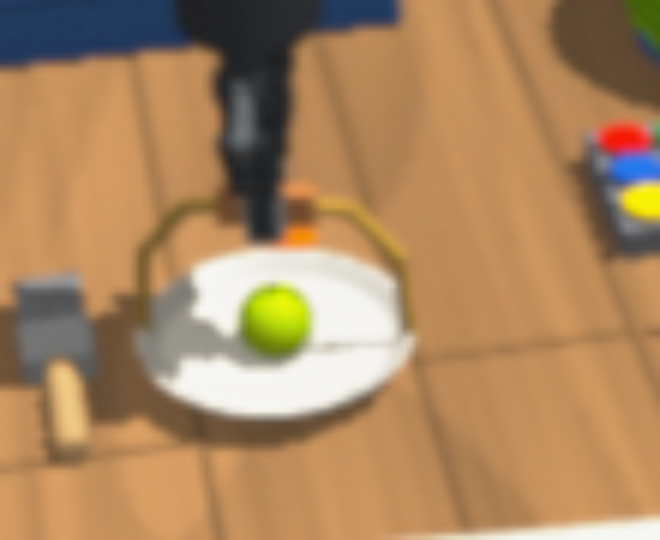

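Emit:
send_rows --pt "2 0 0 -3 0" --pt "2 0 0 -9 0" --pt "2 0 0 -18 0" --pt "2 0 0 -25 0" --pt "2 0 0 -28 0"

```text
clock: 11.55
eef_pos: [452.9, 235.3, 132.4]
tool_rot: [3.131, -0.002, 1.327]
force: [-0.4, -0.0, -2.7]
width: 12.9
```

Emit:
send_rows --pt "2 0 0 -3 0" --pt "2 0 0 -9 0" --pt "2 0 0 -15 0" --pt "2 0 0 -18 0" --pt "2 0 0 -18 0"

```text
clock: 12.05
eef_pos: [453.0, 235.5, 150.9]
tool_rot: [3.13, -0.003, 1.327]
force: [0.3, -0.1, -3.8]
width: 13.0
```

```bash
python3 -c "
from h import *
import cv2
plan(560,-7,202,-0.076)
s=ctrl.get_image('side')
a=cv2.resize(s[90:200,170:300],None,fx=5,fy=5)
cv2.imwrite('pics/s9.png',a[:,:,::-1])"
```

```text
t 12.05 pos [453.  235.5 150.9] rpy [ 3.130e+00 -3.000e-03  1.327e+00] w 13.0 F [ 0.3 -0.1 -3.8]
shift [-209.3  163.   -49.8] turn deg 80.4
```

View pics/s9.png

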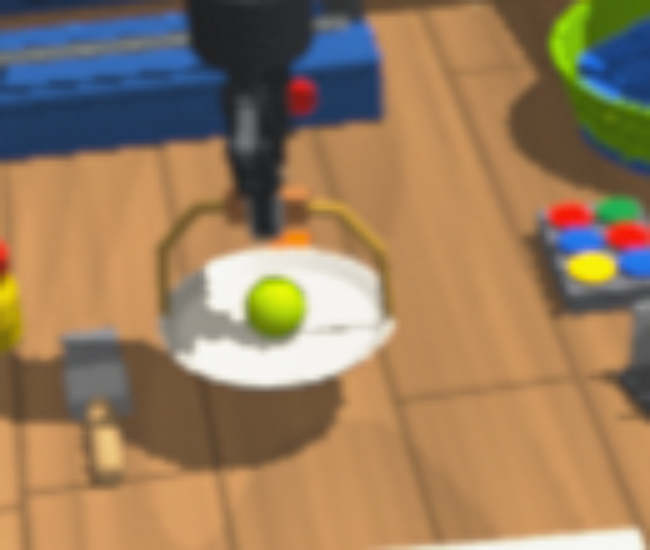

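The dish is off the bench and level, with the ball centred at (275,307) in the crop. I'm raising it further, then moving across.

Emit:
send_rows --pt "2 0 0 -4 0" --pt "2 0 0 -13 0" --pt "2 0 0 -25 0" --pt "2 0 0 -35 0" --pt "2 0 0 -38 0"

```text
clock: 12.6
eef_pos: [453.2, 235.9, 190.3]
tool_rot: [3.129, -0.004, 1.327]
force: [1.0, 0.5, -2.7]
width: 13.1
```

Emit:
send_rows --pt "2 -3 2 -1 1" --pt "2 -10 8 -3 4" --pt "2 -19 15 -6 8" --pt "2 -27 21 -9 12" --pt "2 -31 24 -10 13"

```text
clock: 13.1
eef_pos: [469.5, 198.1, 200.5]
tool_rot: [3.129, -0.006, 1.095]
force: [-1.1, -0.3, -2.2]
width: 12.8
```

```bash
python3 -c "
from h import *
import cv2
plan(560,-7,202,-0.076)
s=ctrl.get_image('side')
a=cv2.resize(s[80:200,170:310],None,fx=5,fy=5)
cv2.imwrite('pics/s10.png',a[:,:,::-1])"
```

```text
t 13.1 pos [469.5 198.1 200.5] rpy [ 3.129 -0.006  1.095] w 12.8 F [-1.1 -0.3 -2.2]
shift [-140.8  174.4   -0.2] turn deg 67.1
```

View pics/s10.png

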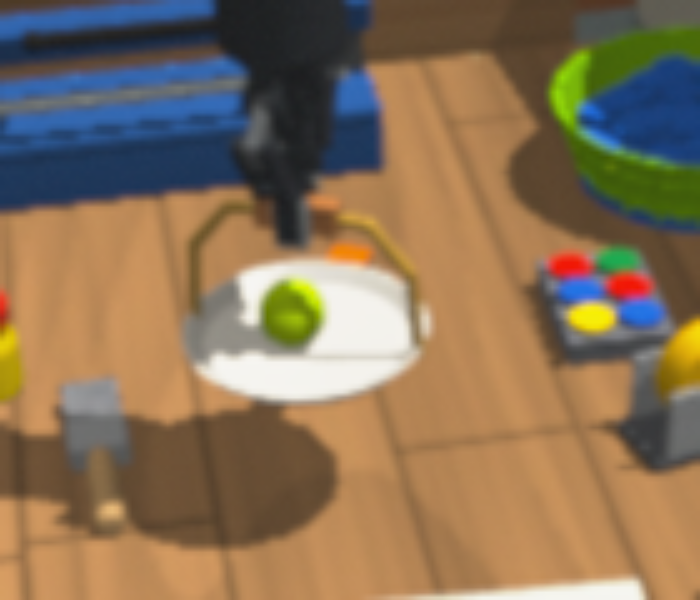

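The ball shifted about 10 mm, still safe. I'm slowing down to roughly constant low speed.

Emit:
send_rows --pt "2 0 0 0 0" --pt "2 0 0 0 0" --pt "2 0 0 0 0" --pt "2 -1 1 0 0" --pt "2 -3 4 0 1"

```text
clock: 13.65
eef_pos: [471.6, 193.6, 200.5]
tool_rot: [3.13, -0.006, 1.078]
force: [-0.5, 0.0, -2.0]
width: 12.9
```

Emit:
send_rows --pt "2 -3 4 0 1" --pt "2 -6 8 0 3" --pt "2 -10 12 0 5" --pt "2 -13 16 0 7" --pt "2 -16 20 0 9"

```text
clock: 14.15
eef_pos: [481.9, 169.5, 200.7]
tool_rot: [3.131, -0.008, 0.918]
force: [-0.1, 0.6, -2.4]
width: 13.0
```

```bash
python3 -c "
from h import *
import cv2
plan(560,-7,202,-0.076)
s=ctrl.get_image('side')
a=cv2.resize(s[80:200,170:310],None,fx=5,fy=5)
cv2.imwrite('pics/s11.png',a[:,:,::-1])"
```

```text
t 14.15 pos [481.9 169.5 200.7] rpy [ 3.131 -0.008  0.918] w 13.0 F [-0.1  0.6 -2.4]
shift [-92.7 169.3  -0.2] turn deg 56.9
```

View pics/s11.png

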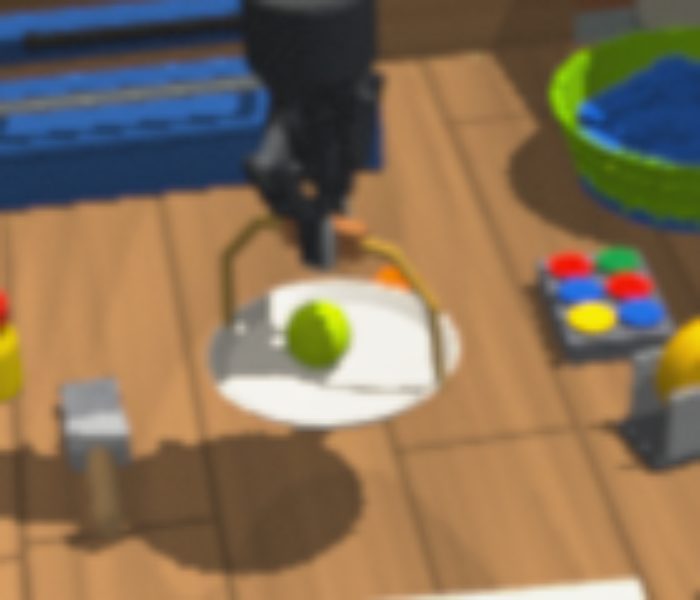

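Emit:
send_rows --pt "2 -0.5 1 0 0" --pt "2 -0.5 1 0 0" --pt "2 -0.5 1 0 0" --pt "2 -0.5 1 0 0" --pt "2 -0.5 1 0 0"

```text
clock: 14.7
eef_pos: [482.8, 167.8, 200.7]
tool_rot: [3.13, -0.008, 0.916]
force: [0.1, -0.4, -1.8]
width: 13.0
```

```bash
python3 -c "
from h import *
import cv2
plan(560,-7,202,-0.076)
s=ctrl.get_image('side')
a=cv2.resize(s[100:180,190:290],None,fx=7,fy=7,interpolation=cv2.INTER_CUBIC)
cv2.imwrite('pics/s12.png',a[:,:,::-1])
a=cv2.resize(ctrl.get_image('top')[150:260,140:260],None,fx=5,fy=5)
cv2.imwrite('pics/t12.png',a[:,:,::-1])"
```

```text
t 14.7 pos [482.8 167.8 200.7] rpy [ 3.13  -0.008  0.916] w 13.0 F [ 0.1 -0.4 -1.8]
shift [-9.160e+01  1.677e+02 -1.000e-01] turn deg 56.8
```

View pics/s12.png

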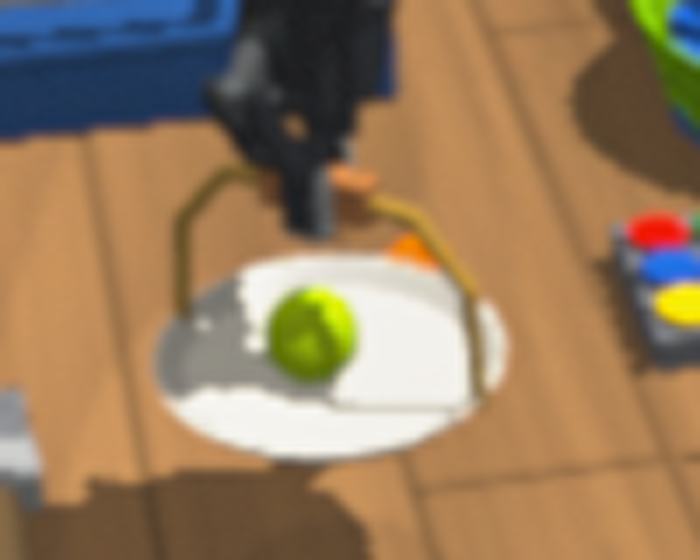

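View pics/t12.png

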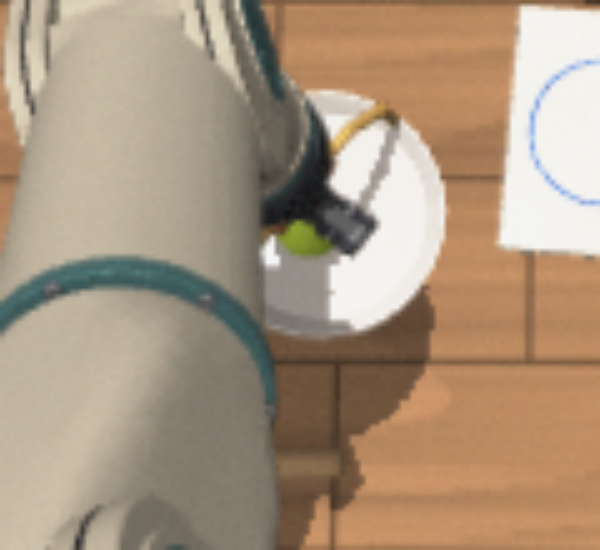

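```bash
python3 -c "
from h import *
np.set_printoptions(precision=1,suppress=True)
for z in (128,132): print(atz('side',(190+312.5/7-.4,100+335/7-.4),z))
# rim ellipse extremes in side: left (155,355) right (509,345), top y 252
for x in((155,350),(509,347)): print(atz('side',(190+x[0]/7-.4,100+x[1]/7-.4),123.5))
# expected rim outline from level dish at TCP
c=np.array([482.8,167.8,123.5]);p=np.array([proj('side',c+78*np.array([np.cos(a),np.sin(a),0])) for a in np.linspace(0,6.28,200)])
q=(p+.4-[190,100])*7;print(q.min(0),q.max(0))
b=proj('side',np.array([482.8,167.8,128.5]));print((b+.4-[190,100])*7)
g=proj('top',np.array([482.8,167.8,123.5]));print((g+.4-[140,150])*5)
p=np.array([proj('top',c+78*np.array([np.cos(a),np.sin(a),0])) for a in np.linspace(0,6.28,200)])
q=(p+.4-[140,150])*5;print(q.min(0),q.max(0))
"
```

```text
[476.4 169.9 128. ]
[475.7 163.9 132. ]
[407.8 179.9 123.5]
[559.9 148.7 123.5]
[150.  249.8] [505.9 448.6]
[327.5 334.9]
[319.6 213.6]
[194.4  90.9] [445.2 339.2]
```

Ball offset is only about 7 mm and the rim matches a level dish. Continuing.

Emit:
send_rows --pt "2 -2 3 0 1" --pt "2 -5 8 0 3" --pt "2 -8 14 0 5" --pt "2 -11 20 0 7" --pt "2 -14 26 0 9"

```text
clock: 15.3
eef_pos: [495.2, 139.9, 200.9]
tool_rot: [3.131, -0.01, 0.755]
force: [-0.4, 0.3, -1.9]
width: 13.0
```

```bash
python3 -c "
from h import *
plan(560,-7,202,-0.076)"
```

```text
t 15.3 pos [495.2 139.9 200.9] rpy [ 3.131 -0.01   0.755] w 13.0 F [-0.4  0.3 -1.9]
shift [-53.6 151.4  -0. ] turn deg 47.6
```

Emit:
send_rows --pt "2 -2 5 0 2" --pt "2 -4 11 0 4" --pt "2 -6 17 0 6" --pt "2 -8 23 0 8" --pt "2 -10 29 0 10"

```text
clock: 15.8
eef_pos: [508.1, 111.5, 201.1]
tool_rot: [3.133, -0.011, 0.578]
force: [0.0, -0.3, -1.9]
width: 12.7
```

```bash
python3 -c "
from h import *
import cv2
plan(560,-7,202,-0.076)
s=ctrl.get_image('side')
a=cv2.resize(s[100:220,190:330],None,fx=5,fy=5,interpolation=cv2.INTER_CUBIC)
cv2.imwrite('pics/s13.png',a[:,:,::-1])"
```

```text
t 15.8 pos [508.1 111.5 201.1] rpy [ 3.133 -0.011  0.578] w 12.7 F [ 0.  -0.3 -1.9]
shift [-21.3 127.6  -0. ] turn deg 37.5
```

View pics/s13.png

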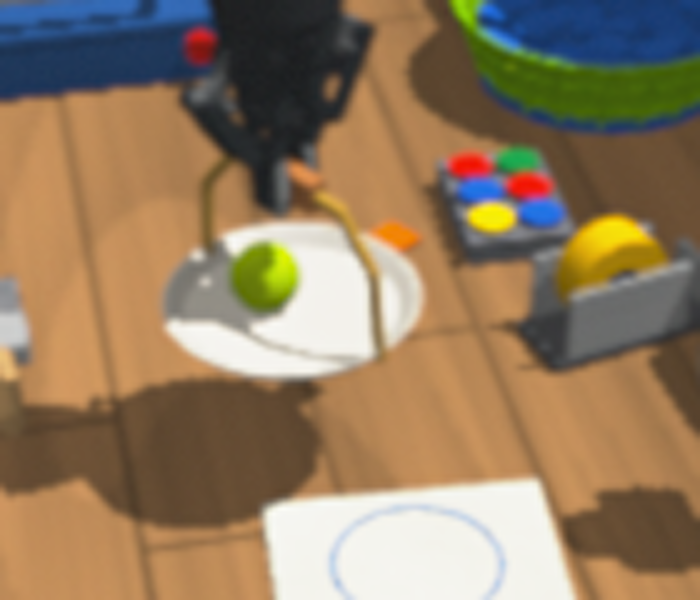

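Emit:
send_rows --pt "2 0 0 0 0" --pt "2 0 0 0 0" --pt "2 0 0 0 0" --pt "2 0 0 0 0" --pt "2 0 0 0 0"

```text
clock: 16.35
eef_pos: [508.6, 110.5, 201.2]
tool_rot: [3.132, -0.011, 0.576]
force: [-0.3, -0.0, -3.1]
width: 13.2
```

```bash
python3 -c "
from h import *
import cv2
plan(560,-7,202,-0.076)
s=ctrl.get_image('side')
a=cv2.resize(s[110:190,200:300],None,fx=7,fy=7,interpolation=cv2.INTER_CUBIC)
c=ctrl.read_state()['eef_pos'];x=c-[0,0,103-26]
q=np.array([(proj('side',x+78*np.array([np.cos(t),np.sin(t),0]))+.4-[200,110])*7 for t in np.linspace(0,6.28,60)])
a=a[:,:,::-1].copy()
for u in q: cv2.circle(a,tuple(int(v) for v in u),1,(255,0,0),-1)
for z in(31,):
  u=(proj('side',c-[0,0,103-z])+.4-[200,110])*7;cv2.circle(a,tuple(int(v) for v in u),22*3*7//22,(0,0,255),1)
  cv2.circle(a,tuple(int(v) for v in u),3,(0,0,255),-1)
cv2.imwrite('pics/s14.png',a)
a=cv2.resize(ctrl.get_image('top')[130:240,160:280],None,fx=5,fy=5)
cv2.imwrite('pics/t14.png',a[:,:,::-1])
"
```

```text
t 16.35 pos [508.6 110.5 201.2] rpy [ 3.132 -0.011  0.576] w 13.2 F [-0.3 -0.  -3.1]
shift [-20.8 126.5   0.2] turn deg 37.4
```

View pics/s14.png

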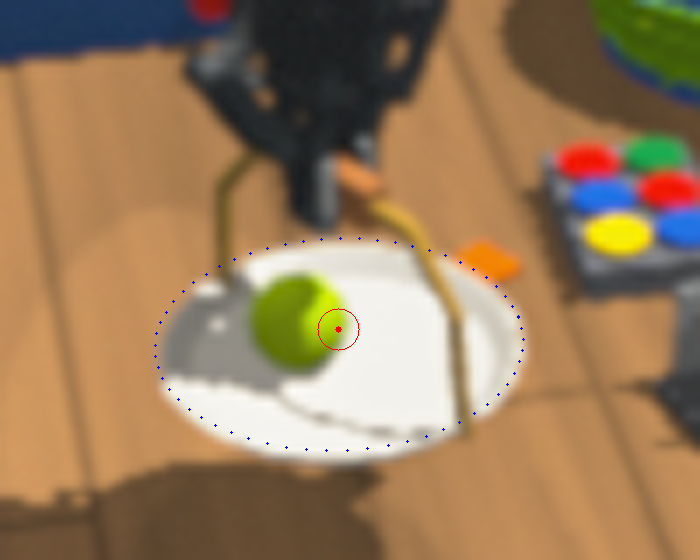

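View pics/t14.png

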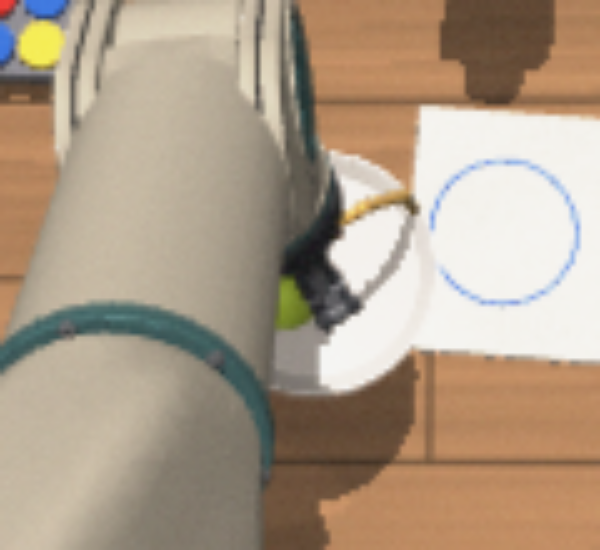

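```bash
cat >> h.py <<'E'
import cv2
def ball(n="side"):
    im=ctrl.get_image(n);h=cv2.cvtColor(im,cv2.COLOR_RGB2HSV)
    m=cv2.inRange(h,(28,150,60),(42,255,255));c=ctrl.read_state()["eef_pos"]
    u0=proj("side",c-[0,0,72]);m[:int(u0[1]-25)]=0;m[int(u0[1]+25):]=0;m[:,:int(u0[0]-25)]=0;m[:,int(u0[0]+25):]=0
    k,l,s,ce=cv2.connectedComponentsWithStats(m);i=1+np.argmax(s[1:,4]);x,y,w,hh,a=s[i]
    u=(x+w/2-.5,y+hh/2-.5);return u,(w,hh),atz("side",u,c[2]-72)-c
E
python3 -c "
from h import *
np.set_printoptions(precision=1,suppress=True)
for i in range(10): print(ball())
print(ctrl.read_state()['clock'])"
```

```text
((np.float64(242.0), np.float64(155.5)), (np.int32(13), np.int32(12)), array([-16.4,  10. , -72. ]))
((np.float64(242.0), np.float64(155.5)), (np.int32(13), np.int32(12)), array([-16.4,  10.1, -72. ]))
((np.float64(242.0), np.float64(155.5)), (np.int32(13), np.int32(12)), array([-16.4,  10.1, -72. ]))
((np.float64(242.0), np.float64(155.5)), (np.int32(13), np.int32(12)), array([-16.4,  10.1, -72. ]))
((np.float64(242.0), np.float64(155.5)), (np.int32(13), np.int32(12)), array([-16.4,  10.1, -72. ]))
((np.float64(242.0), np.float64(155.5)), (np.int32(13), np.int32(12)), array([-16.5,  10.1, -72. ]))
((np.float64(242.0), np.float64(155.5)), (np.int32(13), np.int32(12)), array([-16.4,  10.1, -72. ]))
((np.float64(242.0), np.float64(155.5)), (np.int32(13), np.int32(12)), array([-16.4,  10.2, -72. ]))
((np.float64(242.0), np.float64(156.0)), (np.int32(13), np.int32(13)), array([-16.9,   7.6, -72. ]))
((np.float64(242.0), np.float64(156.0)), (np.int32(13), np.int32(13)), array([-16.9,   7.5, -72. ]))
16.95
```

The ball is stationary, about 17 mm off towards -x, even though the dish looks level. So rolling resistance seems to hold it. I'll start gently and stop more sharply along +x to bring it back.

Emit:
send_rows --pt "2 0.4 0.3 0 0" --pt "2 1.7 1.1 0 0" --pt "2 3.8 2.5 0 0" --pt "2 6.7 4.4 0 0" --pt "2 10.5 6.8 0 0"

```text
clock: 17.45
eef_pos: [521.5, 110.2, 201.4]
tool_rot: [3.132, -0.011, 0.575]
force: [-0.7, 0.3, -2.8]
width: 12.9
```

Emit:
send_rows --pt "2 5 3.3 0 0" --pt "2 10.9 7.1 0 0" --pt "2 16.8 10.9 0 0" --pt "2 16.8 10.9 0 0" --pt "2 16.8 10.9 0 0"

```text
clock: 17.95
eef_pos: [541.5, 110.1, 201.5]
tool_rot: [3.132, -0.011, 0.575]
force: [-0.4, -0.6, -2.2]
width: 12.5
```

```bash
python3 -c "
from h import *
np.set_printoptions(precision=1,suppress=True)
for i in range(3): print(ball())
plan(560,-7,202,-0.076)
s=ctrl.get_image('side')
a=cv2.resize(s[100:200,190:310],None,fx=6,fy=6,interpolation=cv2.INTER_CUBIC)
cv2.imwrite('pics/s15.png',a[:,:,::-1])
"
```

```text
((np.float64(253.0), np.float64(154.5)), (np.int32(13), np.int32(12)), array([-16.1,   7.9, -72. ]))
((np.float64(252.5), np.float64(154.0)), (np.int32(12), np.int32(13)), array([-16.9,  10.7, -72. ]))
((np.float64(252.0), np.float64(154.5)), (np.int32(13), np.int32(12)), array([-18.9,   8.3, -72. ]))
t 18.1 pos [541.1 110.2 201.6] rpy [ 3.1 -0.   0.6] w 13.0 F [ 0.1  0.3 -3. ]
shift [-48.  108.6   0.1] turn deg 37.3
```

View pics/s15.png

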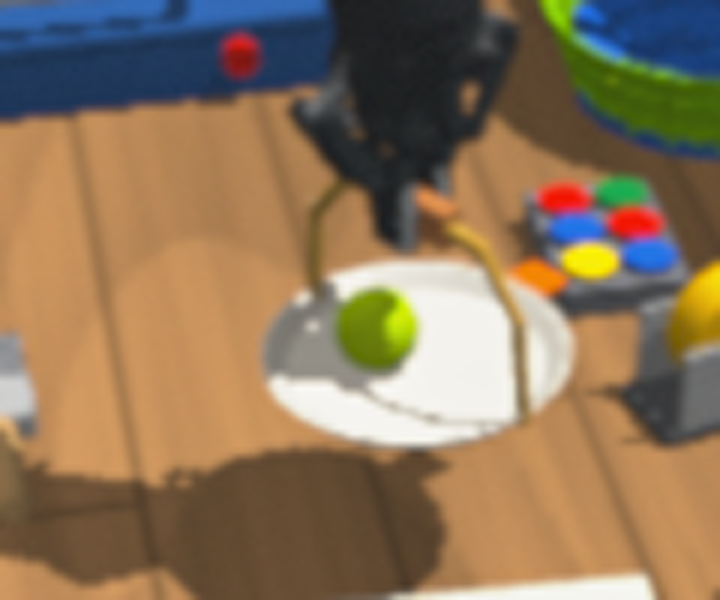

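```bash
cat > ov.py <<'E'
from h import *
import sys
s=cv2.imread("pics/s15.png")
c=np.array([541.1,110.2,201.6]);yaw=0.575
def draw(a,tx,ty,col,off=np.zeros(3)):
    Rm=R.from_euler("xyz",[tx,ty,0]).as_matrix()@R.from_euler("z",yaw).as_matrix()
    g=c+[0,0,4]+off
    f=lambda p:tuple(int(round(v)) for v in (proj("side",g+Rm@(np.array(p,float)-[0,0,107]))+.4-[190,100])*6)
    for t in np.linspace(0,2*np.pi,70): cv2.circle(a,f((78*np.cos(t),78*np.sin(t),26)),1,col,-1)
    for t in np.linspace(0,2*np.pi,30): cv2.circle(a,f((0+22*np.cos(t)*0,0,9)),3,col,-1)
    pts=[f((x,y,26)) for x,y in((78,-12),(104,-12),(104,12),(78,12))]
    cv2.polylines(a,[np.array(pts)],True,col,1)
    cv2.polylines(a,[np.array([f((0,y,118)) for y in(-27,27)])],False,col,1)
a=s.copy();draw(a,0,0,(255,0,0))
np.set_printoptions(precision=1,suppress=True)
cv2.imwrite("pics/ov.png",a)
E
python3 ov.py
```

```text
(no output)
```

View pics/ov.png

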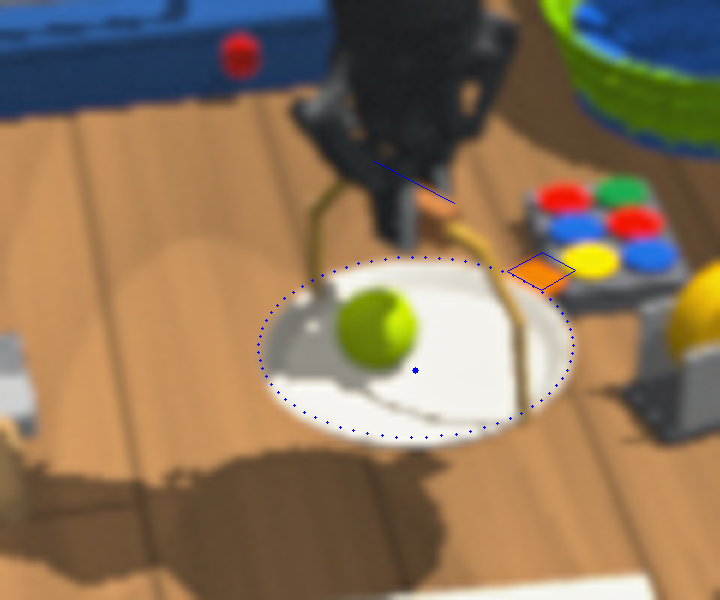

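```bash
python3 -c "
from h import *
np.set_printoptions(precision=1,suppress=True)
print(ball()); plan(560,-7,202,-0.076)
t=ctrl.get_image('top')[130:220,160:260]
a=cv2.resize(t,None,fx=7,fy=7,interpolation=cv2.INTER_CUBIC)[:,:,::-1].copy()
c=ctrl.read_state()['eef_pos']
for z,r,col in((26,78,(255,0,0)),(31,22,(0,0,255))):
  for q in np.linspace(0,6.28,70):
    u=(proj('top',c+[r*np.cos(q),r*np.sin(q),z-103])+.4-[160,130])*7;cv2.circle(a,tuple(int(v) for v in u),1,col,-1)
cv2.imwrite('pics/t16.png',a)"
```

```text
((np.float64(252.0), np.float64(154.5)), (np.int32(13), np.int32(12)), array([-19.1,   8.1, -72. ]))
t 18.2 pos [541.2 110.3 201.7] rpy [ 3.1 -0.   0.6] w 13.0 F [ 0.1  0.3 -2.1]
shift [-48.1 108.6   0.2] turn deg 37.3
```

View pics/t16.png

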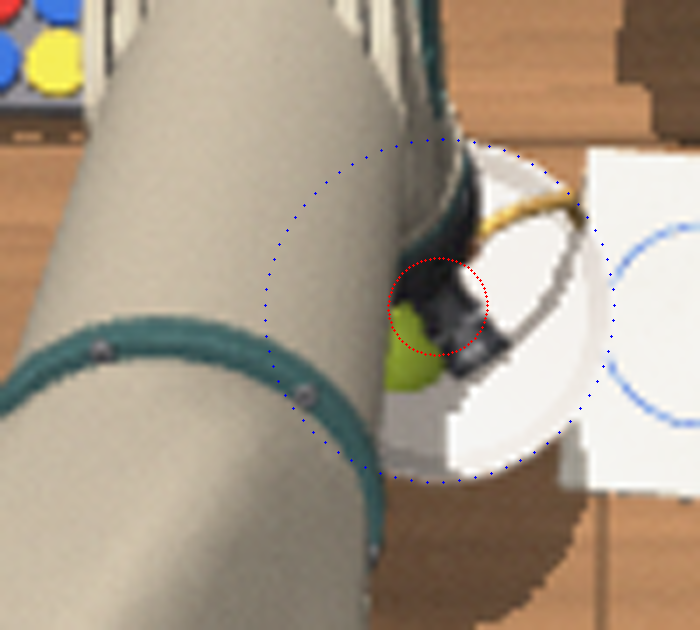

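```bash
cat > fit.py <<'E'
from h import *
from scipy.optimize import least_squares
def fit(img,off,k,c,yaw,out):
    # img: BGR crop scaled k ; sat-based white mask; sample rear+sides rim edges radially
    hsv=cv2.cvtColor(img,cv2.COLOR_BGR2HSV);S=hsv[:,:,1].astype(float)
    S=cv2.GaussianBlur(S,(0,0),2)
    def rim(p,ts,r=78,z=26):
        Rm=R.from_euler("xyz",[p[0],p[1],0]).as_matrix()@R.from_euler("z",yaw).as_matrix()
        g=c+[p[2],p[3],4]
        return np.array([(proj("side",g+Rm@(np.array([r*np.cos(t-yaw),r*np.sin(t-yaw),z-107.])))+.4-off)*k for t in ts])
    cen=rim([0,0,0,0],[0],0,26)[0]
    obs=[];ts=[]
    for t in np.radians(np.arange(-15,200,5)):
        u=rim([0,0,0,0],[t])[0];d=(u-cen)
        n=np.linalg.norm(d);d=d/n
        q=np.array([u+d*s for s in np.arange(-14,14.5,.5)])
        v=cv2.remap(S.astype(np.float32),q[:,0].astype(np.float32)[None],q[:,1].astype(np.float32)[None],cv2.INTER_LINEAR)[0]
        # white inside low S, wood S high
        if v[:12].max()>45 or v[-6:].min()<80: continue
        i=np.where(v>70)[0][0];obs.append(q[i]);ts.append(t)
    obs=np.array(obs);ts=np.array(ts)
    def res(p):
        # distance along normal of predicted curve
        a=rim(p,ts);b=rim(p,ts+.01);tg=b-a;tg/=np.linalg.norm(tg,axis=1)[:,None];nn=np.c_[-tg[:,1],tg[:,0]]
        return np.r_[((obs-a)*nn).sum(1)/k,(np.array(p[2:])/3)]
    s=least_squares(res,[0,0,0,0],loss="soft_l1",f_scale=.3)
    J=s.jac;cov=np.linalg.pinv(J.T@J)*0.3**2
    print(out,"n",len(ts),"tilt x,y rad",s.x[:2].round(3),"+-",np.sqrt(np.diag(cov))[:2].round(3),"off",s.x[2:].round(1),"rms",np.sqrt((s.fun**2).mean()).round(2))
    tx,ty=s.x[:2];print("  normal leans world",round(ty,3),round(-tx,3))
    a=img.copy()
    for o in obs: cv2.circle(a,tuple(int(v) for v in o),2,(0,0,255),-1)
    for u in rim(s.x,np.linspace(0,6.28,80)): cv2.circle(a,tuple(int(v) for v in u),1,(255,0,0),-1)
    cv2.imwrite(out,a)
if __name__=="__main__":
    fit(cv2.imread("pics/s15.png"),np.array([190,100]),6,np.array([541.1,110.2,201.6]),.575,"pics/f15.png")
    fit(cv2.imread("pics/s12.png"),np.array([190,100]),7,np.array([482.8,167.8,200.7]),.916,"pics/f12.png")
    fit(cv2.imread("pics/s9.png"),np.array([170,90]),5,np.array([453,235.5,150.9]),1.327,"pics/f9.png")
    fit(cv2.imread("pics/s8.png"),np.array([180,110]),6,np.array([452.7,235.1,103.2]),1.327,"pics/f8.png")
E
python3 fit.py
```

```text
pics/f15.png n 22 tilt x,y rad [-0.013  0.003] +- [0.006 0.008] off [ 0.3 -0.2] rms 0.26
  normal leans world 0.003 0.013
pics/f12.png n 18 tilt x,y rad [-0.013  0.007] +- [0.005 0.009] off [0.5 0.1] rms 0.16
  normal leans world 0.007 0.013
pics/f9.png n 25 tilt x,y rad [-0.019  0.01 ] +- [0.006 0.008] off [0.8 0. ] rms 0.28
  normal leans world 0.01 0.019
pics/f8.png n 16 tilt x,y rad [-0.015  0.004] +- [0.006 0.009] off [-0.9 -0.1] rms 0.13
  normal leans world 0.004 0.015
```

```bash
python3 -c "
import cv2;a=cv2.imread('pics/f15.png');b=cv2.resize(cv2.imread('pics/f8.png'),None,fx=.9,fy=.9);cv2.imwrite('pics/ff.png',a)"
```

```text
(no output)
```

View pics/f15.png

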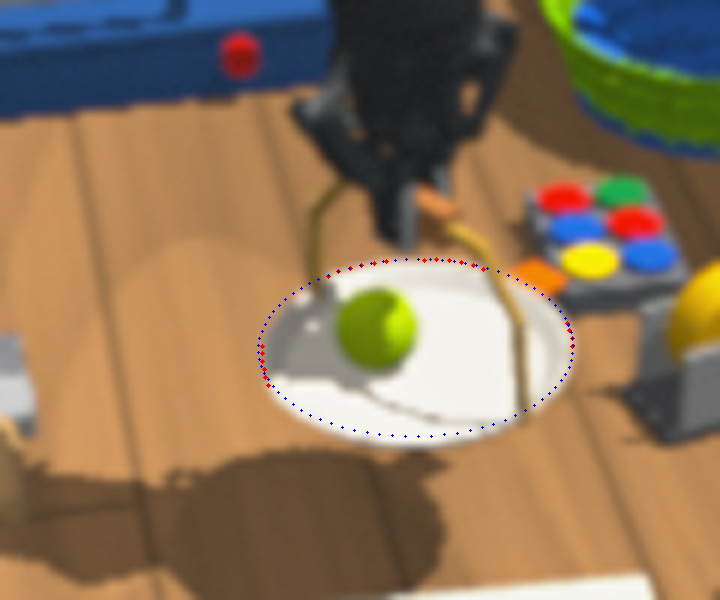

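Emit:
send_rows --pt "2 -0.2 1 0 0" --pt "2 -0.6 3.5 0 0" --pt "2 -1.2 7.4 0 0" --pt "2 -2.1 12.8 0 0" --pt "2 -3.3 19.7 0 0"

```text
clock: 18.75
eef_pos: [549.5, 91.5, 201.9]
tool_rot: [3.132, -0.011, 0.576]
force: [0.7, -0.8, -2.7]
width: 12.7
```

Emit:
send_rows --pt "2 -1.5 9 0 0" --pt "2 -3 18 0 0" --pt "2 -4.6 27.6 0 0" --pt "2 -4.6 27.6 0 0"

```text
clock: 19.15
eef_pos: [561.5, 63.3, 202.2]
tool_rot: [3.13, -0.011, 0.573]
force: [0.1, -0.2, -1.8]
width: 13.0
```

```bash
python3 -c "
from h import *
np.set_printoptions(precision=1,suppress=True)
for i in range(4): print(ball()[2])
plan(560,-7,202,-0.076)
t=ctrl.get_image('top')[130:220,170:270]
a=cv2.resize(t,None,fx=7,fy=7,interpolation=cv2.INTER_CUBIC)[:,:,::-1].copy()
c=ctrl.read_state()['eef_pos']
for z,r,col in((26,78,(255,0,0)),(31,22,(0,0,255))):
  for q in np.linspace(0,6.28,70):
    u=(proj('top',c+[r*np.cos(q),r*np.sin(q),z-103])+.4-[170,130])*7;cv2.circle(a,tuple(int(v) for v in u),1,col,-1)
cv2.imwrite('pics/t17.png',a)"
```

```text
[-17.2   4.1 -72. ]
[-21.1   4.2 -72. ]
[-21.    3.7 -72. ]
[-21.9  -1.5 -72. ]
t 19.35 pos [560.4  66.4 202. ] rpy [ 3.1 -0.   0.6] w 12.9 F [-0.6  1.  -2.9]
shift [-40.3  61.3   0.1] turn deg 37.4
```

View pics/t17.png

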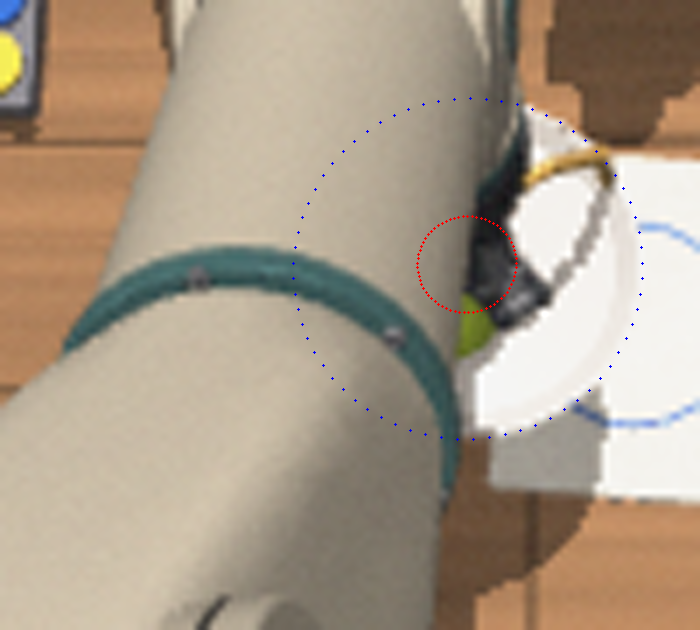

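```bash
python3 -c "
from h import *
np.set_printoptions(precision=1,suppress=True)
for i in range(8):
  b=ball();s=ctrl.read_state();print(round(s['clock'],2),b[0],b[2],s['eef_pos'],s['tool_rot'].round(4))
"
```

```text
19.45 (np.float64(260.5), np.float64(164.0)) [-23.3  -1.3 -72. ] [560.4  66.5 202. ] [ 3.1 -0.   0.6]
19.5 (np.float64(260.5), np.float64(164.0)) [-23.4  -1.3 -72. ] [560.5  66.4 202.1] [ 3.1 -0.   0.6]
19.55 (np.float64(260.0), np.float64(164.0)) [-24.8  -0.9 -72. ] [560.5  66.3 202.1] [ 3.1 -0.   0.6]
19.6 (np.float64(260.5), np.float64(164.0)) [-23.4  -1.1 -72. ] [560.5  66.2 202.1] [ 3.1 -0.   0.6]
19.65 (np.float64(260.5), np.float64(164.0)) [-23.5  -1.1 -72. ] [560.6  66.2 202.1] [ 3.1 -0.   0.6]
19.7 (np.float64(260.5), np.float64(164.0)) [-23.5  -1.  -72. ] [560.6  66.1 202.1] [ 3.1 -0.   0.6]
19.75 (np.float64(260.5), np.float64(164.0)) [-23.5  -0.9 -72. ] [560.6  66.  202.1] [ 3.1 -0.   0.6]
19.8 (np.float64(260.5), np.float64(164.0)) [-23.5  -0.8 -72. ] [560.6  65.9 202.1] [ 3.1 -0.   0.6]
```

The tool's small tilt (about 0.01 rad) seems to leave the ball sitting near its 22 mm limit. My plan is to finish the turn, set the dish down on clear bench so it re-levels, regrip, and then move with no more rotation.

Emit:
send_rows --pt "2 0.5 -1.2 0 2" --pt "2 2 -5 0 5" --pt "2 4 -11 0 8" --pt "2 6.5 -17 0 11" --pt "2 9 -23 0 14"

```text
clock: 20.3
eef_pos: [555.6, 90.5, 202.0]
tool_rot: [3.135, -0.014, 0.328]
force: [0.4, 0.4, -2.7]
width: 13.0
```

```bash
python3 -c "
from h import *
np.set_printoptions(precision=1,suppress=True)
print(ball()[2])
plan(535,170,202,-0.076)"
```

```text
[-25.1 -10.  -72. ]
t 20.35 pos [555.3  92.2 201.9] rpy [ 3.1 -0.   0.3] w 13.1 F [-0.4  1.7 -1.8]
shift [  5.9 -80.2  -0.4] turn deg 23.1
```

Emit:
send_rows --pt "2 0.5 -4 0 2" --pt "2 1 -9 0 5" --pt "2 2 -15 0 8" --pt "2 2.5 -21 0 11" --pt "2 3 -27 0 13"

```text
clock: 20.85
eef_pos: [549.4, 118.9, 201.8]
tool_rot: [3.139, -0.014, 0.099]
force: [0.1, -0.1, -2.6]
width: 13.0
```

```bash
python3 -c "
from h import *
np.set_printoptions(precision=1,suppress=True)
print(ball()[2])
plan(535,170,202,-0.076)"
```

```text
[-24.9  -7.7 -72. ]
t 20.9 pos [549.  120.4 201.7] rpy [ 3.1 -0.   0.1] w 13.3 F [-0.4  0.3 -2.9]
shift [ -9.  -50.8  -0.5] turn deg 10.1
```

Emit:
send_rows --pt "2 -0.5 -4 3 2" --pt "2 -1 -9 8 4" --pt "2 -2 -14 14 6" --pt "2 -3 -19 20 8" --pt "2 -4 -24 26 9.5"

```text
clock: 21.4
eef_pos: [543.1, 143.9, 175.4]
tool_rot: [-3.14, -0.014, -0.067]
force: [-0.0, -0.6, -2.9]
width: 13.2
```

```bash
python3 -c "
from h import *
np.set_printoptions(precision=1,suppress=True)
print(ball()[2])
plan(535,170,103,-0.076)"
```

```text
[-23.1  -7.2 -72. ]
t 21.45 pos [542.1 145.1 174.3] rpy [-3.1 -0.  -0.1] w 13.3 F [-1.1  0.4 -3.6]
shift [ -9.6 -24.3  71.2] turn deg 0.5
```

Emit:
send_rows --pt "2 -1 -3 8 0" --pt "2 -3 -8 18 0" --pt "2 -5 -13 28 0" --pt "2 -7 -17 38 0" --pt "2 -8 -20 46 0"

```text
clock: 21.95
eef_pos: [535.4, 166.1, 127.0]
tool_rot: [-3.14, -0.011, -0.066]
force: [0.3, 0.3, -2.6]
width: 12.9
```

```bash
python3 -c "
from h import *
np.set_printoptions(precision=1,suppress=True)
print(ball()[2])
plan(535,170,103,-0.076)
s=ctrl.get_image('side')
a=cv2.resize(s[90:210,190:330],None,fx=5,fy=5,interpolation=cv2.INTER_CUBIC)
cv2.imwrite('pics/s18.png',a[:,:,::-1])
"
```

```text
[-23.6  -4.5 -72. ]
t 22.0 pos [534.7 166.6 126. ] rpy [-3.1 -0.  -0.1] w 13.3 F [-0.8  0.9 -4.5]
shift [-0.1 -3.4 23. ] turn deg 0.6
```

View pics/s18.png

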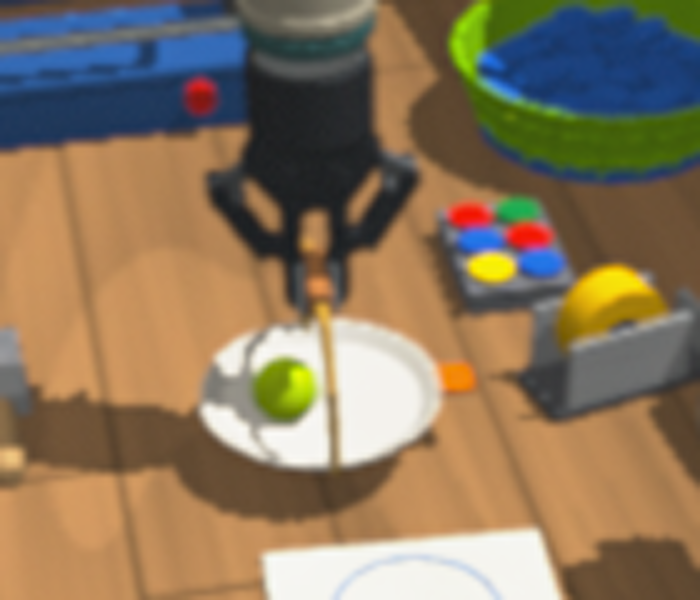

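```bash
python3 -c "
from fit import *
c=np.array([534.7,166.6,126.])
fit(cv2.imread('pics/s18.png'),np.array([190,90]),5,c,-.066,'pics/f18.png')
a=cv2.imread('pics/f18.png')
f=lambda p:tuple(int(v) for v in (proj('side',c+p)+.4-[190,90])*5)
Y=np.array([.066,1,0])
for s in(-1,1):
  cv2.circle(a,f(Y*74*s+[0,0,26-103]),4,(255,0,255),1)
  cv2.circle(a,f(Y*27*s+[0,0,15]),4,(255,0,255),1)
cv2.circle(a,f(np.array([0,0,31-103])),15,(255,0,255),1)
cv2.imwrite('pics/f18.png',a)"
```

```text
pics/f18.png n 34 tilt x,y rad [-0.017 -0.013] +- [0.007 0.01 ] off [-2.3 -0.4] rms 0.48
  normal leans world -0.013 0.017
```

View pics/f18.png

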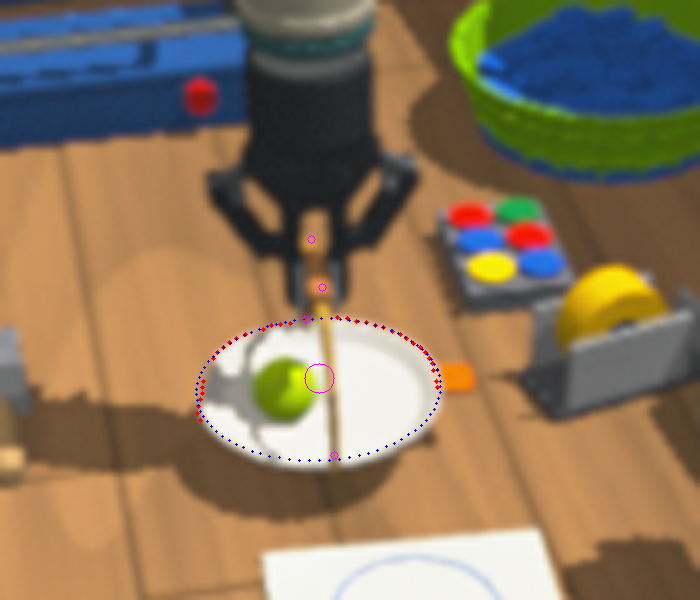

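Emit:
send_rows --pt "2 0 -1 4 0.5" --pt "2 0 -2 9 0.5" --pt "2 0 -3 14 0.5" --pt "2 0 -3 18 0.5" --pt "2 0 -3 20 0.5"

```text
clock: 22.55
eef_pos: [535.2, 169.0, 106.3]
tool_rot: [-3.141, -0.009, -0.075]
force: [-0.6, 0.3, -1.5]
width: 13.1
```

Emit:
send_rows --pt "2 0 0 1 0" --pt "2 0 0 2 0" --pt "2 0 0 2.5 0" --pt "2 0 0 2.5 0"

```text
clock: 22.95
eef_pos: [535.3, 169.0, 103.9]
tool_rot: [-3.141, -0.009, -0.075]
force: [0.5, -0.6, -2.1]
width: 13.1
```

```bash
python3 -c "
from h import *
np.set_printoptions(precision=1,suppress=True)
print(ball()[2])
plan(535,170,103,-0.076)"
```

```text
[-25.3  -9.1 -72. ]
t 23.0 pos [535.3 169.  103.9] rpy [-3.1 -0.  -0.1] w 13.1 F [-0.9  0.2 -2.3]
shift [-0.4 -0.9  0.9] turn deg 0.1
```

Emit:
send_rows --pt "2 0 0 1 0" --pt "2 0 0 1.5 0" --pt "2 0 0 1.5 0"

```text
clock: 23.3
eef_pos: [535.8, 169.3, 103.5]
tool_rot: [-3.14, -0.01, -0.075]
force: [-1.9, 1.1, 6.3]
width: 12.9
```

Emit:
send_rows --pt "16 0 0 0 0" --pt "20 0 0 0 0" --pt "22 0 0 0 0" --pt "22 0 0 0 0"

```text
clock: 23.7
eef_pos: [535.8, 169.3, 103.5]
tool_rot: [-3.14, -0.01, -0.075]
force: [0.1, 0.3, 0.2]
width: 22.2
```

```bash
python3 -c "
from h import *
np.set_printoptions(precision=1,suppress=True)
for i in range(5):print(ball()[2])
plan(535,170,103,-0.076)
s=ctrl.get_image('side')
a=cv2.resize(s[90:210,190:330],None,fx=5,fy=5,interpolation=cv2.INTER_CUBIC)
cv2.imwrite('pics/s19.png',a[:,:,::-1])
from fit import fit
c=ctrl.read_state()['eef_pos']
fit(cv2.imread('pics/s19.png'),np.array([190,90]),5,c,-.066,'pics/f19.png')
"
```

```text
[-25.7  -8.7 -72. ]
[-25.6  -8.7 -72. ]
[-25.7  -8.7 -72. ]
[-25.7  -8.7 -72. ]
[-25.7  -8.7 -72. ]
t 23.95 pos [535.8 169.3 103.4] rpy [-3.1 -0.  -0.1] w 22.1 F [-0.6  0.7  0.7]
shift [-0.9 -0.6  0.4] turn deg 0.1
pics/f19.png n 35 tilt x,y rad [-0. -0.] +- [0. 0.] off [-1.8 -0.5] rms 0.44
  normal leans world -0.007 0.023
```

View pics/f19.png

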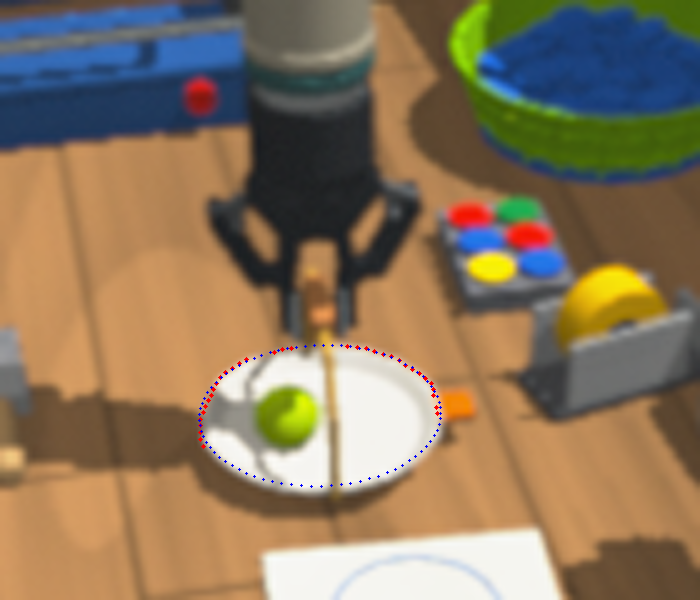

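The ball stays where it is on the level bench, so it has no restoring roll of its own. I'll back off, check from the top, and nudge it to the middle with the outside of one open finger.

Emit:
send_rows --pt "40 0 0 -15 0" --pt "50 0 0 -50 0" --pt "60 0 0 -90 0" --pt "85 0 0 -110 0" --pt "85 -30 0 -115 0"

```text
clock: 24.5
eef_pos: [509.6, 171.2, 221.2]
tool_rot: [-3.138, -0.02, -0.077]
force: [0.4, 0.4, 0.5]
width: 84.5
```

Emit:
send_rows --pt "85 -40 -10 0 -8" --pt "85 -80 -20 0 -16" --pt "85 -80 -20 0 -17" --pt "85 -80 -20 0 -17"

```text
clock: 24.9
eef_pos: [431.1, 197.7, 220.1]
tool_rot: [3.14, -0.021, 0.221]
force: [0.8, -0.1, -0.3]
width: 85.0
```

```bash
python3 -c "
from h import *
np.set_printoptions(precision=1,suppress=True)
plan(535,170,103,-0.076)
s=ctrl.get_image('side');t=ctrl.get_image('top')
cv2.imwrite('pics/s20r.png',s[:,:,::-1]);cv2.imwrite('pics/t20r.png',t[:,:,::-1])
a=cv2.resize(s[90:210,190:330],None,fx=5,fy=5,interpolation=cv2.INTER_CUBIC);cv2.imwrite('pics/s20.png',a[:,:,::-1])
a=cv2.resize(t[140:240,150:270],None,fx=6,fy=6,interpolation=cv2.INTER_CUBIC);cv2.imwrite('pics/t20.png',a[:,:,::-1])
"
```

```text
t 24.9 pos [431.1 197.7 220.1] rpy [ 3.1 -0.   0.2] w 85.0 F [ 0.8 -0.1 -0.3]
shift [ 92.8  49.7 119.1] turn deg 17.0
```

View pics/t20.png

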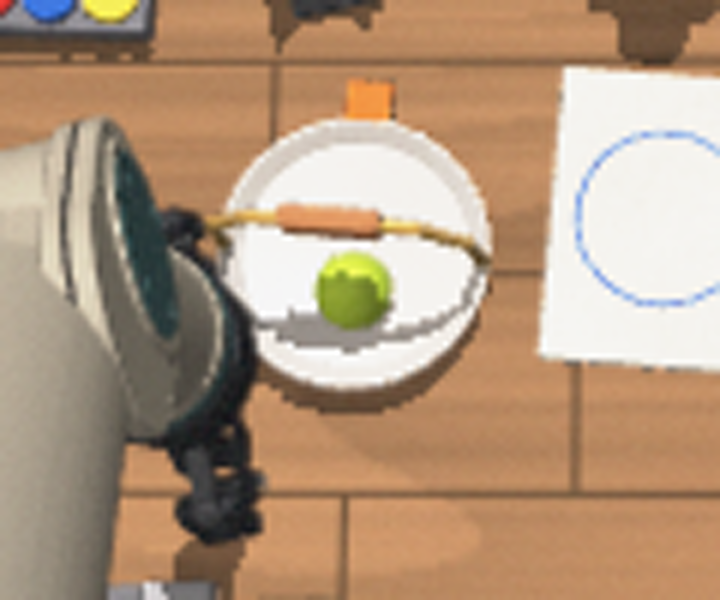

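View pics/s20.png

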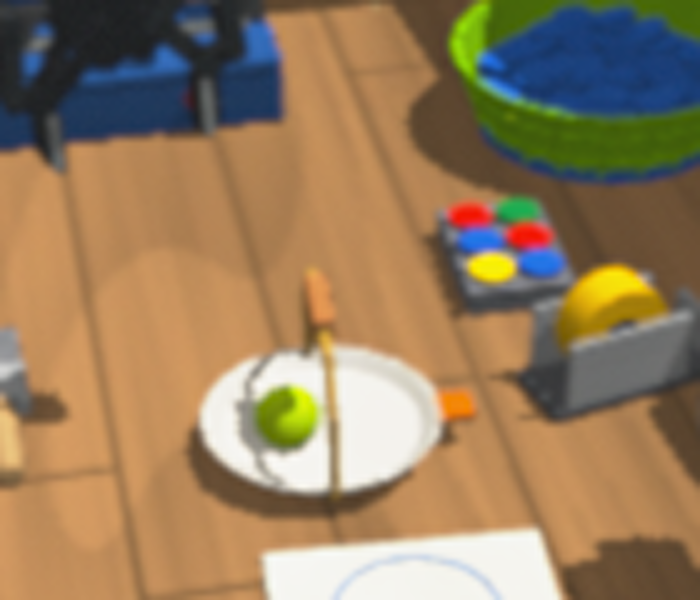

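```bash
python3 -c "
from h import *
np.set_printoptions(precision=1,suppress=True)
f=lambda x,y:(149.6+x/6,139.6+y/6); g=lambda x,y:(189.6+x/5,89.6+y/5)
print('ball',tri(g(287.5,417),f(354,291)))
print('grip',tri(g(319,297),f(329,220)))
print('grip ends top',atz('top',f(279,217),118),atz('top',f(381,222),118))
print('rim c',atz('top',f(355,254.5),26)); print('tab',tri(g(457,404),f(370,99)))
print('ball top z31-33',atz('top',f(354,291),31),atz('top',f(354,291),34))
print('rim extents',atz('top',f(492,254),26),atz('top',f(355,117),26),atz('top',f(355,392),26))
"
```

```text
ball (array([513.3, 167.4,  25.9]), np.float64(0.2668833793505894))
grip (array([535.5, 167.8, 115.2]), np.float64(0.22678784489813916))
grip ends top [536.4 193.6 118. ] [533.7 140.  118. ]
rim c [534.3 167.4  26. ]
tab (array([624.8, 161.6,  23.1]), np.float64(0.9116923971810676))
ball top z31-33 [512.5 166.6  31. ] [512.  166.1  34. ]
rim extents [534.5  90.1  26. ] [614.  169.4  26. ] [456.3 165.3  26. ]
```

```bash
python3 -c "
from h import *
np.set_printoptions(precision=1,suppress=True)
for p in((61,405),(61,475),(215,400),(350,420),(350,445),(215,480)): print(atz('top',(149.6+p[0]/6,169.6+p[1]/6),10))
plan(437,167.5,150,-0.06)
"
```

```text
[349.7 329.5  10. ]
[311.2 327.7  10. ]
[352.8 243.3  10. ]
[342.  167.5  10. ]
[328.2 167.2  10. ]
[308.8 241.7  10. ]
t 25.0 pos [432.7 197.  220. ] rpy [ 3.1 -0.   0.2] w 85.1 F [ 0.8 -0.2  0.8]
shift [-3.7 29.6 70. ] turn deg 15.9
```

Emit:
send_rows --pt "70 -2 10 10 5" --pt "70 -5 22 30 10" --pt "70 -6 29.6 60 15.9" --pt "70 -6 29.6 95 15.9" --pt "70 -6 29.6 130 15.9"

```text
clock: 25.5
eef_pos: [438.0, 166.3, 88.7]
tool_rot: [-3.138, -0.024, -0.062]
force: [0.3, 0.7, 0.4]
width: 70.2
```

Emit:
send_rows --pt "70 0 0 0 0" --pt "70 0 0 0 0"

```text
clock: 25.7
eef_pos: [439.0, 165.2, 88.5]
tool_rot: [-3.139, -0.024, -0.065]
force: [0.4, 0.1, 0.1]
width: 69.6
```

```bash
python3 -c "
from h import *
plan(434,167.5,32,-0.06)
s=ctrl.get_image('side');t=ctrl.get_image('top')
a=cv2.resize(s[90:210,170:310],None,fx=5,fy=5,interpolation=cv2.INTER_CUBIC);cv2.imwrite('pics/s21.png',a[:,:,::-1])
"
```

```text
t 25.7 pos [439.  165.2  88.5] rpy [-3.139 -0.024 -0.065] w 69.6 F [0.4 0.1 0.1]
shift [-6.5 -1.8 56.4] turn deg -0.3
```

View pics/s21.png

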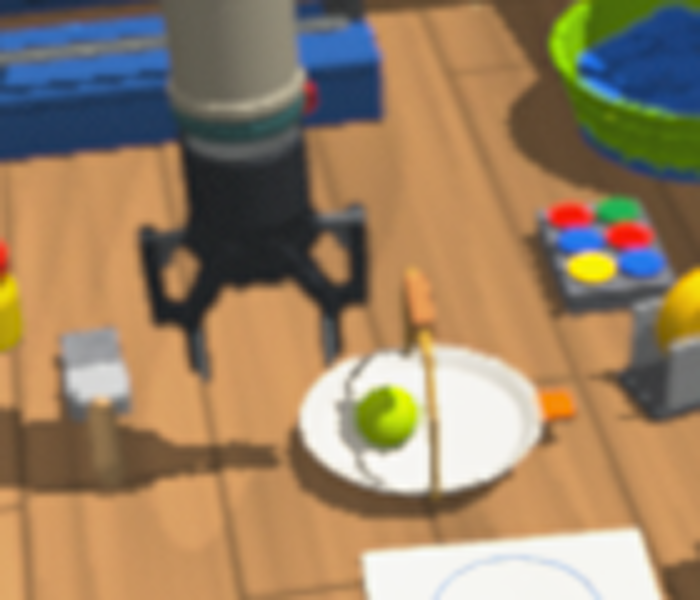

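```bash
python3 -c "
from h import *
np.set_printoptions(precision=1,suppress=True)
g=lambda x,y:(169.6+x/5,89.6+y/5)
for z in(76,80,84,90): print(z,atz('side',g(342,358),z),atz('side',g(210,375),z),atz('side',g(189,355),z))
for z in(120,140,160): print(z,atz('side',g(369,300),z),atz('side',g(366,210),z))
"
```

```text
76 [485.7 168.5  76. ] [402.1 168.1  76. ] [391.4 192.5  76. ]
80 [484.9 162.9  80. ] [401.8 162.5  80. ] [391.2 186.8  80. ]
84 [484.2 157.3  84. ] [401.5 156.9  84. ] [391. 181.  84.]
90 [483.1 148.9  90. ] [401.1 148.5  90. ] [390.7 172.5  90. ]
120 [503.7 164.1 120. ] [519.6 268.5 120. ]
140 [499.3 134.5 140. ] [514.8 235.9 140. ]
160 [494.9 104.8 160. ] [509.9 203.3 160. ]
```

Emit:
send_rows --pt "70 -1 -2 10 0" --pt "70 -2 -2 25 0" --pt "70 -3 -2 38 0" --pt "70 -3 -2 46 0" --pt "70 -3 -2 50 0"

```text
clock: 26.3
eef_pos: [438.4, 168.9, 39.9]
tool_rot: [-3.137, -0.028, -0.063]
force: [-0.0, -0.7, 0.3]
width: 69.8
```

```bash
python3 -c "
from h import *
plan(437,167.5,38,-0.06)
s=ctrl.get_image('side');t=ctrl.get_image('top')
a=cv2.resize(s[100:200,180:300],None,fx=6,fy=6,interpolation=cv2.INTER_CUBIC);cv2.imwrite('pics/s22.png',a[:,:,::-1])
"
```

```text
t 26.3 pos [438.4 168.9  39.9] rpy [-3.137 -0.028 -0.063] w 69.8 F [-0.  -0.7  0.3]
shift [-1.3  1.5  1.9] turn deg -0.2
```

View pics/s22.png

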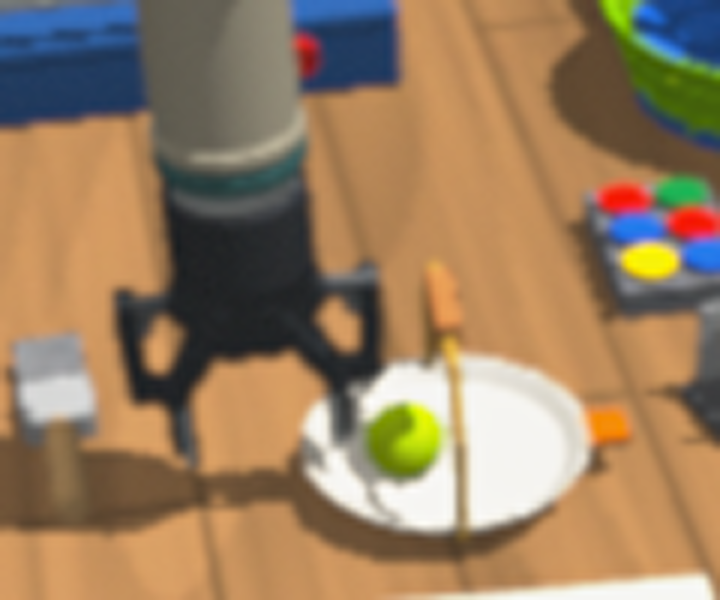

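Emit:
send_rows --pt "70 1.5 0.5 1.5 0" --pt "70 3 1 1.5 0" --pt "70 5 1 1.5 0" --pt "70 6.5 1 1.5 0" --pt "70 8 1 1.5 0"

```text
clock: 26.9
eef_pos: [446.5, 167.4, 38.9]
tool_rot: [-3.137, -0.028, -0.064]
force: [0.9, 0.6, 0.7]
width: 69.8
```

Emit:
send_rows --pt "70 1.5 0 0 0" --pt "70 3 0 0 0" --pt "70 4.5 0 0 0" --pt "70 6 0 0 0" --pt "70 7 0 0 0"

```text
clock: 27.4
eef_pos: [451.8, 167.1, 39.4]
tool_rot: [-3.137, -0.025, -0.063]
force: [-5.7, -0.0, 11.9]
width: 69.8
```

```bash
python3 -c "
from h import *
plan(457,167.5,38,-0.06)
s=ctrl.get_image('side');t=ctrl.get_image('top')
a=cv2.resize(s[100:200,180:300],None,fx=6,fy=6,interpolation=cv2.INTER_CUBIC);cv2.imwrite('pics/s23.png',a[:,:,::-1])
"
```

```text
t 27.4 pos [451.8 167.1  39.4] rpy [-3.137 -0.025 -0.063] w 69.8 F [-5.7 -0.  11.9]
shift [ 5.1 -0.7  1.6] turn deg -0.2
```

View pics/s23.png

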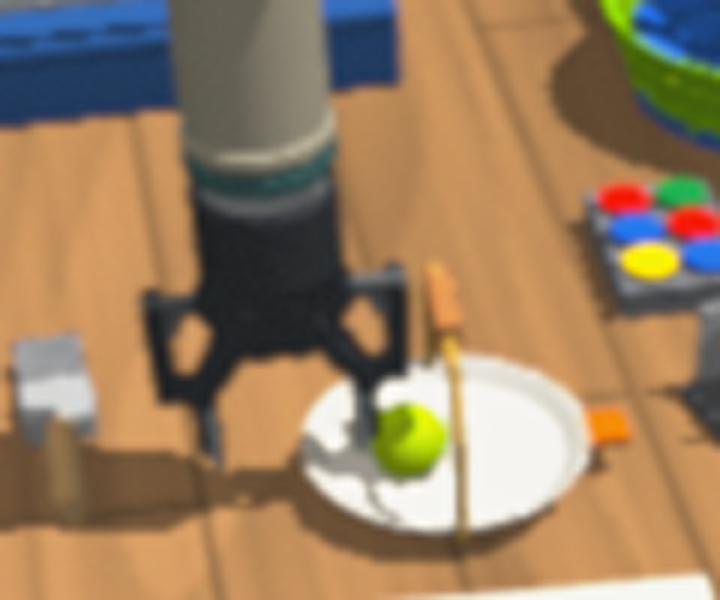

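```bash
python3 -c "
from h import *
np.set_printoptions(precision=1,suppress=True)
g=lambda x,y:(179.6+x/6,99.6+y/6)
for z in(20,28,36,44,52): print(z,atz('side',g(366,445),z),atz('side',g(405,370),z))
print(ball()[2]+ctrl.read_state()['eef_pos'])
b,_,_=ball();print(b,atz('side',b,31))
"
```

```text
20 [493.  175.6  20. ] [526.  239.9  20. ]
28 [491.5 165.1  28. ] [524.2 228.8  28. ]
36 [490.1 154.6  36. ] [522.4 217.7  36. ]
44 [488.7 144.1  44. ] [520.7 206.5  44. ]
52 [487.2 133.6  52. ] [518.9 195.4  52. ]
[526.5 243.6 -32.5]
(np.float64(247.5), np.float64(173.0)) [513.4 160.5  31. ]
```

The push jammed: 12 N up, 6 N back, and the ball barely moved, so it must be high friction on the finger. I'll back off, go lower, and push forward while rising so the finger moves with the rolling ball.

Emit:
send_rows --pt "70 -4 0 0 0" --pt "70 -8 0 0 0" --pt "70 -8 0 4 0" --pt "70 -8 0 7 0" --pt "70 -8 0 7 0"

```text
clock: 28.1
eef_pos: [444.1, 167.5, 31.7]
tool_rot: [-3.137, -0.025, -0.063]
force: [-0.5, -0.1, 0.3]
width: 69.7
```

```bash
python3 -c "
from h import *
plan(457,167.5,38,-0.06)
b,_,_=ball();print(b,atz('side',b,31))
s=ctrl.get_image('side')
a=cv2.resize(s[130:200,210:300],None,fx=8,fy=8,interpolation=cv2.INTER_CUBIC);cv2.imwrite('pics/s24.png',a[:,:,::-1])
"
```

```text
t 28.1 pos [444.1 167.5  31.7] rpy [-3.137 -0.025 -0.063] w 69.7 F [-0.5 -0.1  0.3]
shift [13.1 -0.8 -6. ] turn deg -0.2
(np.float64(246.0), np.float64(173.0)) [508.63739173 161.48664703  31.        ]
```

View pics/s24.png

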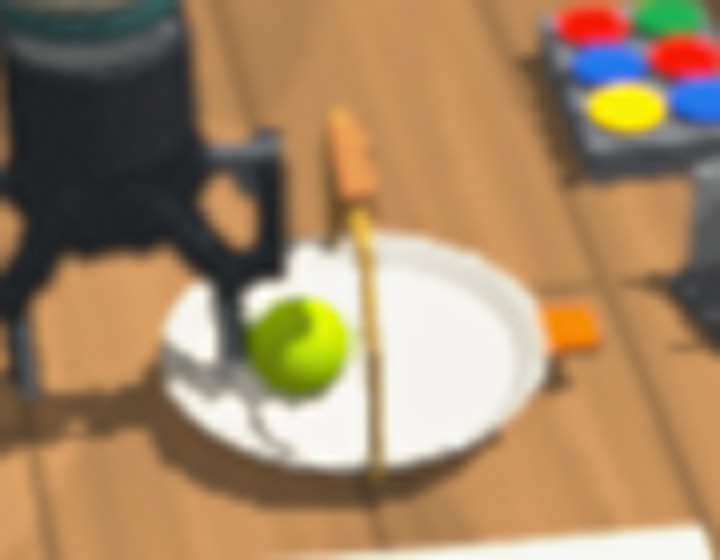

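Emit:
send_rows --pt "70 2 0 0 0" --pt "70 4 0 -1.5 0" --pt "70 6.5 0 -4 0" --pt "70 9 0 -6.5 0" --pt "70 11.5 0 -9 0"

```text
clock: 28.7
eef_pos: [456.0, 166.7, 41.7]
tool_rot: [-3.137, -0.026, -0.063]
force: [0.4, -0.5, -0.4]
width: 70.0
```

```bash
python3 -c "
from h import *
plan(457,167.5,38,-0.06)
b,_,_=ball();print(b,atz('side',b,31))
s=ctrl.get_image('side')
a=cv2.resize(s[130:200,210:300],None,fx=8,fy=8,interpolation=cv2.INTER_CUBIC);cv2.imwrite('pics/s25.png',a[:,:,::-1])
"
```

```text
t 28.7 pos [456.  166.7  41.7] rpy [-3.137 -0.026 -0.063] w 70.0 F [ 0.4 -0.5 -0.4]
shift [ 0.9 -0.8  3.7] turn deg -0.2
(np.float64(248.5), np.float64(172.5)) [516.9713039  162.40456955  31.        ]
```

View pics/s25.png

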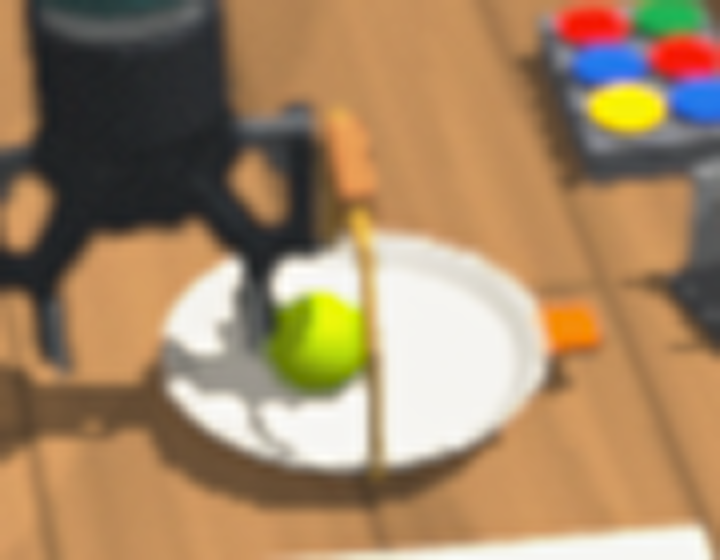

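Emit:
send_rows --pt "70 -4 0 0 0" --pt "70 -5 0 4 0" --pt "70 -5 0 9 0" --pt "70 -5 0 9 0" --pt "70 -3 0 9 0"

```text
clock: 29.3
eef_pos: [446.9, 167.7, 33.1]
tool_rot: [-3.135, -0.015, -0.062]
force: [-16.5, 1.2, 24.6]
width: 70.3
```

```bash
python3 -c "
from h import *
plan(460,167.5,38,-0.06)
b,_,_=ball();print(b,atz('side',b,31))"
```

```text
t 29.3 pos [446.9 167.7  33.1] rpy [-3.135 -0.015 -0.062] w 70.3 F [-16.5   1.2  24.6]
shift [13.1 -0.7 -4.7] turn deg -0.1
(np.float64(246.0), np.float64(173.0)) [508.63739173 161.48664703  31.        ]
```

```bash
python3 -c "
from h import *
np.set_printoptions(precision=1,suppress=True)
def seg(f,x0,x1,y0,y1):
  im=cv2.imread(f);h=cv2.cvtColor(im,cv2.COLOR_BGR2HSV);m=cv2.inRange(h,(26,120,40),(45,255,255));k=np.zeros_like(m);k[y0:y1,x0:x1]=m[y0:y1,x0:x1]
  c=max(cv2.findContours(k,cv2.RETR_EXTERNAL,cv2.CHAIN_APPROX_NONE)[0],key=cv2.contourArea)
  b=cv2.boundingRect(c);M=cv2.moments(k,True);return b,(b[0]+b[2]/2-.5,b[1]+b[3]/2-.5),(M['m10']/M['m00'],M['m01']/M['m00'])
a=seg('pics/s20r.png',235,260,160,185);b=seg('pics/t20r.png',195,220,175,200);print(a,b,tri(a[1],b[1]),tri(a[2],b[2]))
a=seg('pics/side0.png',215,240,150,175);b=seg('pics/top0.png',180,200,195,220);print(a,b,tri(a[1],b[1]),tri(a[2],b[2]))
"
```

```text
((241, 167, 13, 12), (247.0, 172.5), (246.8695652173913, 172.7478260869565)) ((203, 182, 12, 13), (208.5, 188.0), (208.29661016949152, 187.98305084745763)) (array([513.1, 167.4,  28. ]), np.float64(0.5072817679570191)) (array([513.1, 168.3,  26.4]), np.float64(1.155335603012157))
((220, 158, 12, 11), (225.5, 163.0), (225.55339805825244, 162.9902912621359)) ((184, 200, 10, 13), (188.5, 206.0), (188.83870967741936, 206.33333333333334)) (array([452. , 232.6,  29.3]), np.float64(0.3428232068038477)) (array([451.4, 231.2,  30.2]), np.float64(0.9450259565992531))
```

The ball rolled back to the same spot about 22 mm out, so the floor has a slight ridge around the middle. I'll retry with one brisker push that rises at 45°, carrying the ball past it.

Emit:
send_rows --pt "70 -3 0 -1 0" --pt "70 -6 0 -1 0" --pt "70 -6 0 1 0" --pt "70 -6 0 3 0" --pt "70 -6 0 3 0"

```text
clock: 29.85
eef_pos: [441.2, 168.0, 29.5]
tool_rot: [-3.135, -0.015, -0.062]
force: [-0.2, 0.3, 0.4]
width: 70.2
```

```bash
python3 -c "
from h import *
plan(445,167.5,31,-0.06)
b,_,_=ball();print(b,atz('side',b,31))
s=ctrl.get_image('side')
a=cv2.resize(s[130:200,210:300],None,fx=8,fy=8,interpolation=cv2.INTER_CUBIC);cv2.imwrite('pics/s26.png',a[:,:,::-1])
"
```

```text
t 29.85 pos [441.2 168.   29.5] rpy [-3.135 -0.015 -0.062] w 70.2 F [-0.2  0.3  0.4]
shift [ 3.8  0.2 -1.4] turn deg -0.1
(np.float64(245.5), np.float64(173.0)) [507.0657089  161.82795606  31.        ]
```

View pics/s26.png

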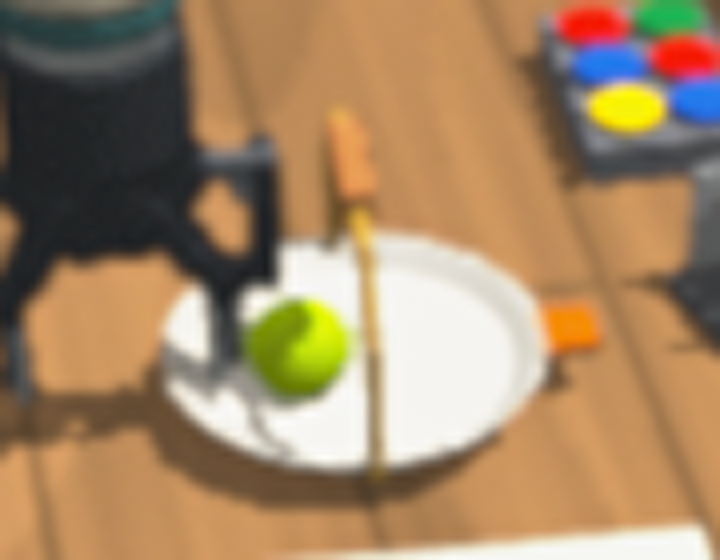

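Emit:
send_rows --pt "70 2.5 -0.5 0 0" --pt "70 7 -0.5 -3.5 0" --pt "70 12.5 -0.5 -8.5 0" --pt "70 18.5 -0.5 -13 0" --pt "70 18.5 -0.5 -13 0"

```text
clock: 30.45
eef_pos: [461.5, 167.3, 43.9]
tool_rot: [-3.135, -0.018, -0.062]
force: [-0.3, 0.1, 0.0]
width: 70.0
```

```bash
python3 -c "
from h import *
plan(461,167.5,42,-0.06)
b,_,_=ball();print(b,atz('side',b,31))
s=ctrl.get_image('side')
a=cv2.resize(s[130:200,210:300],None,fx=8,fy=8,interpolation=cv2.INTER_CUBIC);cv2.imwrite('pics/s27.png',a[:,:,::-1])
"
```

```text
t 30.45 pos [461.5 167.3  43.9] rpy [-3.135 -0.018 -0.062] w 70.0 F [-0.3  0.1  0. ]
shift [-0.6 -0.2  1.9] turn deg -0.1
(np.float64(250.0), np.float64(172.5)) [521.69073939 161.37932517  31.        ]
```

View pics/s27.png

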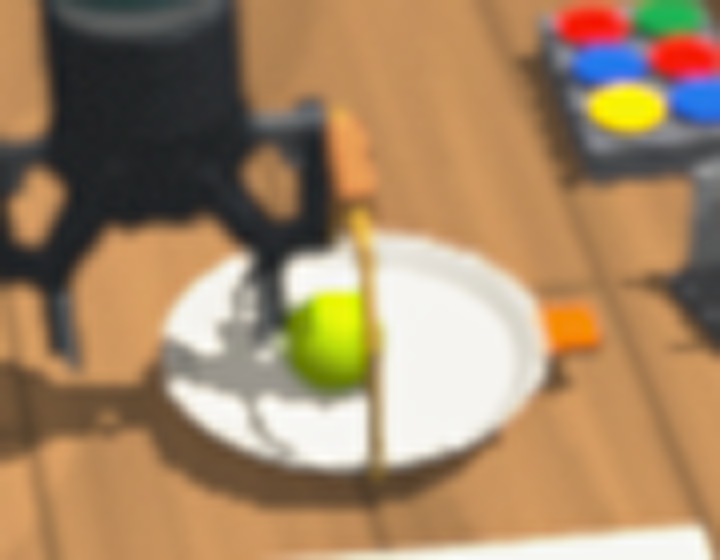

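Emit:
send_rows --pt "70 -1.5 0 0 0" --pt "70 -3 0 0 0" --pt "70 -4 0 0 0"

```text
clock: 30.85
eef_pos: [455.2, 167.6, 43.1]
tool_rot: [-3.135, -0.014, -0.062]
force: [-0.6, 0.2, -0.2]
width: 70.2
```

```bash
python3 -c "
from h import *
for i in range(5):
  b,_,_=ball();print(b,atz('side',b,31).round(1))
plan(461,167.5,42,-0.06)
s=ctrl.get_image('side')
a=cv2.resize(s[130:200,210:300],None,fx=8,fy=8,interpolation=cv2.INTER_CUBIC);cv2.imwrite('pics/s28.png',a[:,:,::-1])
"
```

```text
(np.float64(250.5), np.float64(172.0)) [523.8 163.7  31. ]
(np.float64(250.5), np.float64(172.0)) [523.8 163.7  31. ]
(np.float64(250.5), np.float64(172.0)) [523.8 163.7  31. ]
(np.float64(250.5), np.float64(172.0)) [523.8 163.7  31. ]
(np.float64(250.5), np.float64(172.0)) [523.8 163.7  31. ]
t 31.1 pos [455.7 167.6  43.2] rpy [-3.135 -0.015 -0.062] w 70.1 F [ 0.1 -0.4  0.6]
shift [ 5.2 -0.2  1.2] turn deg -0.1
```

View pics/s28.png

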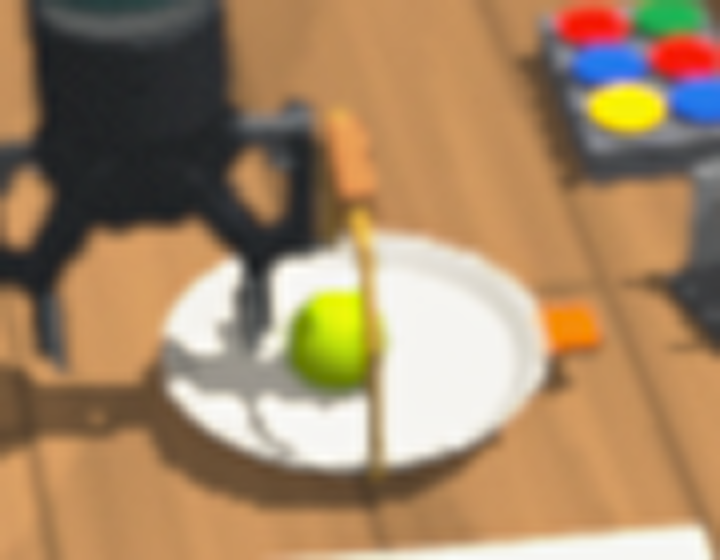

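The ball now stays about 7 mm from the middle on its own. I'm retracting and regripping the handle.

Emit:
send_rows --pt "70 -8 0 -3 0" --pt "70 -18 0 -20 0" --pt "60 -22 0 -60 0" --pt "55 -22 0 -105 0" --pt "50 -22 0 -140 0"

```text
clock: 31.65
eef_pos: [430.8, 168.0, 184.8]
tool_rot: [-3.135, -0.015, -0.062]
force: [1.0, 0.6, -0.9]
width: 50.0
```

```bash
python3 -c "
from h import *
np.set_printoptions(precision=1,suppress=True)
plan(535,167.3,180,-0.06)
s=ctrl.get_image('side');t=ctrl.get_image('top')
a=cv2.resize(s[130:200,210:300],None,fx=8,fy=8,interpolation=cv2.INTER_CUBIC);cv2.imwrite('pics/s29.png',a[:,:,::-1])
a=cv2.resize(t[140:240,150:270],None,fx=6,fy=6,interpolation=cv2.INTER_CUBIC);cv2.imwrite('pics/t29.png',a[:,:,::-1])
"
```

```text
t 31.65 pos [430.8 168.  184.8] rpy [-3.1 -0.  -0.1] w 50.0 F [ 1.   0.6 -0.9]
shift [103.9  -5.7   6.3] turn deg -0.1
```

View pics/s29.png

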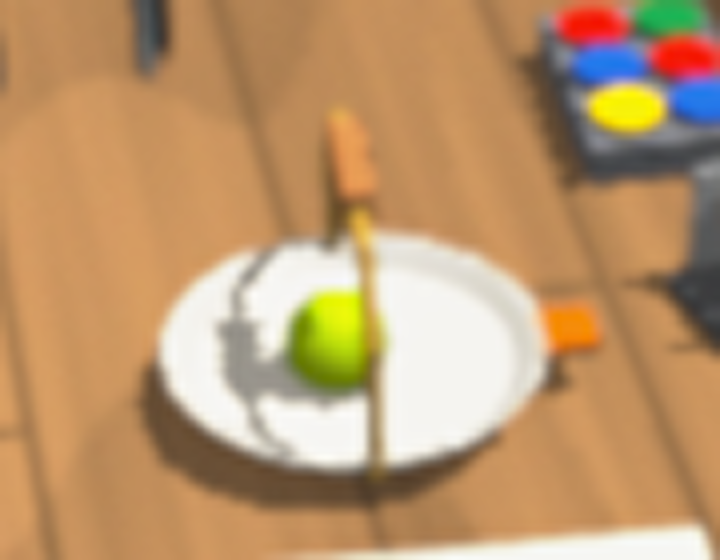

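View pics/t29.png

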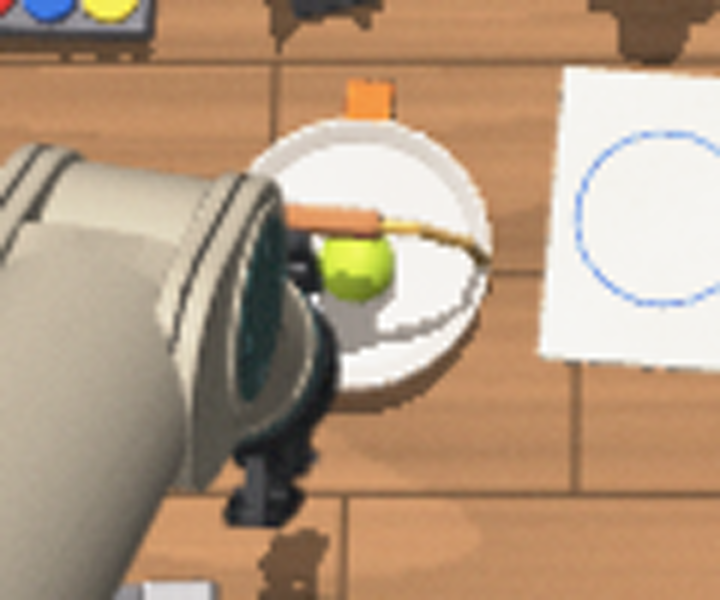

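Emit:
send_rows --pt "50 30 -1 0 0" --pt "50 62 -3 3 0" --pt "50 88 -5 5 0" --pt "50 100 -5.5 5 0" --pt "50 104 -5.7 5 0"

```text
clock: 32.25
eef_pos: [537.9, 167.9, 182.9]
tool_rot: [-3.132, -0.021, -0.062]
force: [-0.5, -0.2, 0.4]
width: 50.0
```

Emit:
send_rows --pt "50 0 0 0 0" --pt "50 0 0 0 0"

```text
clock: 32.45
eef_pos: [536.5, 167.9, 182.3]
tool_rot: [-3.132, -0.019, -0.062]
force: [0.6, 0.3, -0.6]
width: 50.3
```

```bash
python3 -c "
from h import *
np.set_printoptions(precision=4,suppress=True)
plan(535.3,167.2,103,-0.06)"
```

```text
t 32.45 pos [536.5 167.9 182.3] rpy [-3.132 -0.019 -0.062] w 50.3 F [ 0.6  0.3 -0.6]
shift [-2.7  1.6 79.3] turn deg -0.1
```

The tool is pitched by 0.019 rad, and with flat pads that would lean the dish. I'll try a short vertical move to see whether it reduces the pitch before gripping.

Emit:
send_rows --pt "50 -1 0 -30 0" --pt "50 -1 0 -60 0" --pt "50 -1 0 -60 0" --pt "50 -2 1 -20 0" --pt "50 -2.7 1.6 20 0"

```text
clock: 32.95
eef_pos: [533.9, 167.6, 162.1]
tool_rot: [-3.13, -0.021, -0.061]
force: [0.3, 1.2, -1.1]
width: 49.9
```

Emit:
send_rows --pt "50 0 0 0 0" --pt "50 0 0 0 0"

```text
clock: 33.15
eef_pos: [533.0, 167.5, 162.0]
tool_rot: [-3.13, -0.019, -0.061]
force: [0.7, 0.3, 0.0]
width: 50.0
```

Emit:
send_rows --pt "50 -40 0 0 0" --pt "50 -75 0 0 0" --pt "50 -75 0 0 0" --pt "50 -60 0 0 0" --pt "50 -20 0 0 0"

```text
clock: 33.65
eef_pos: [511.7, 170.1, 163.6]
tool_rot: [-3.128, -0.018, -0.059]
force: [0.9, -0.1, 0.0]
width: 49.8
```

Emit:
send_rows --pt "50 8 0 0 0" --pt "50 8 0 0 0"

```text
clock: 33.85
eef_pos: [522.4, 169.4, 165.6]
tool_rot: [-3.127, -0.022, -0.06]
force: [-0.2, -0.3, -0.5]
width: 49.7
```

```bash
python3 -c "
from h import *
plan(485,305,60,-0.06)"
```

```text
t 33.85 pos [522.4 169.4 165.6] rpy [-3.127 -0.022 -0.06 ] w 49.7 F [-0.2 -0.3 -0.5]
shift [ -47.8 -131.5  106.6] turn deg 0.0
```

Emit:
send_rows --pt "50 -12 -35 0 0" --pt "50 -26 -75 0 0" --pt "50 -40 -112 10 0" --pt "50 -47 -131 50 0" --pt "50 -47.8 -131.5 95 0"

```text
clock: 34.35
eef_pos: [483.0, 310.7, 72.2]
tool_rot: [-3.121, -0.024, -0.052]
force: [0.7, 0.1, -0.6]
width: 50.2
```

Emit:
send_rows --pt "50 0 0 20 0" --pt "50 0 0 35 0" --pt "50 0 0 40 0"

```text
clock: 34.65
eef_pos: [483.3, 311.2, 31.6]
tool_rot: [-3.122, -0.022, -0.053]
force: [-0.0, 0.6, -0.7]
width: 50.2
```

```bash
python3 -c "
from h import *
plan(485,305,12,-0.06)"
```

```text
t 34.65 pos [483.3 311.2  31.6] rpy [-3.122 -0.022 -0.053] w 50.2 F [-0.   0.6 -0.7]
shift [ 1.6  6.4 19.5] turn deg 0.4
```

Emit:
send_rows --pt "50 0 0 12 0" --pt "50 0 0 19 0" --pt "50 0 0 21 0" --pt "50 3 0 22 0" --pt "50 5 0 22 0"

```text
clock: 35.15
eef_pos: [484.5, 311.4, 11.2]
tool_rot: [-3.121, -0.013, -0.052]
force: [-12.1, -1.2, 22.1]
width: 50.2
```

The drag works: pitch went from -0.022 to -0.013. I'll do it once or twice more.

Emit:
send_rows --pt "50 3 0 1.5 0" --pt "50 6 0 2 0"

```text
clock: 35.35
eef_pos: [485.2, 311.4, 11.0]
tool_rot: [-3.119, -0.001, -0.05]
force: [-15.2, -1.7, 27.9]
width: 49.7
```

Emit:
send_rows --pt "50 -1 0 -8 0" --pt "50 -1 0 -35 0" --pt "50 -1 0 -75 0" --pt "50 -1 0 -115 0" --pt "50 -1 0 -140 0"

```text
clock: 35.85
eef_pos: [485.3, 308.4, 154.3]
tool_rot: [-3.117, -0.005, -0.051]
force: [0.5, 0.5, -0.4]
width: 50.0
```

Emit:
send_rows --pt "50 0 0 0 0" --pt "50 0 0 0 0"

```text
clock: 36.05
eef_pos: [485.8, 308.7, 155.3]
tool_rot: [-3.115, -0.007, -0.051]
force: [-0.2, -0.1, -0.4]
width: 49.8
```

```bash
python3 -c "
from h import *
plan(535.3,167.2,150,-0.06)"
```

```text
t 36.05 pos [485.8 308.7 155.3] rpy [-3.115 -0.007 -0.051] w 49.8 F [-0.2 -0.1 -0.4]
shift [ 56.7 138.8   2.1] turn deg 0.5
```

Emit:
send_rows --pt "50 12 30 0 0.5" --pt "50 26 65 0 0.5" --pt "50 41 102 0 0.5" --pt "50 53 130 0 0.5" --pt "50 56.7 138.8 0 0.5"

```text
clock: 36.55
eef_pos: [535.9, 162.5, 151.1]
tool_rot: [-3.118, -0.006, -0.066]
force: [0.1, 0.5, -0.9]
width: 49.8
```

Emit:
send_rows --pt "50 0 0 0 0" --pt "50 0 0 0 0"

```text
clock: 36.75
eef_pos: [535.0, 163.2, 150.1]
tool_rot: [-3.118, -0.004, -0.066]
force: [1.3, 1.1, -0.8]
width: 50.2
```

```bash
python3 -c "
from h import *
plan(535.3,167.2,103,-0.06)"
```

```text
t 36.75 pos [535.  163.2 150.1] rpy [-3.118 -0.004 -0.066] w 50.2 F [ 1.3  1.1 -0.8]
shift [-0.1 -2.9 47.2] turn deg -0.3
```

Emit:
send_rows --pt "50 0 -1.5 8 0" --pt "50 0 -3 20 0" --pt "50 0 -3 33 0" --pt "50 0 -3 42 0" --pt "50 0 -3 46 0"

```text
clock: 37.25
eef_pos: [534.5, 167.3, 102.6]
tool_rot: [-3.119, -0.002, -0.065]
force: [-0.3, 0.7, 0.1]
width: 49.9
```

Emit:
send_rows --pt "50 0 0 0 0" --pt "40 0 0 0 0" --pt "30 0 0 0 0"

```text
clock: 37.55
eef_pos: [534.9, 167.3, 102.9]
tool_rot: [-3.119, -0.003, -0.065]
force: [0.4, 0.3, 0.6]
width: 30.0
```

```bash
python3 -c "
from h import *
plan(535.3,167.2,103,-0.06)
s=ctrl.get_image('side')
a=cv2.resize(s[110:200,200:310],None,fx=7,fy=7,interpolation=cv2.INTER_CUBIC);cv2.imwrite('pics/s30.png',a[:,:,::-1])
"
```

```text
t 37.55 pos [534.9 167.3 102.9] rpy [-3.119e+00 -3.000e-03 -6.500e-02] w 30.0 F [0.4 0.3 0.6]
shift [ 0.4  0.  -0.1] turn deg -0.3
```

View pics/s30.png

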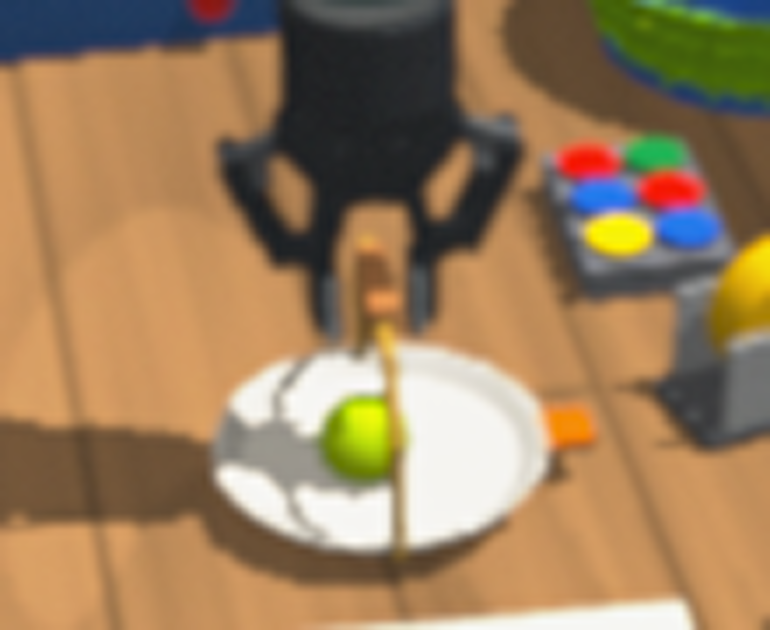

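Well centred on the grip. Closing slowly.

Emit:
send_rows --pt "24 0.4 0 0 0" --pt "20 0.4 0 0 0" --pt "17 0.4 0 0 0" --pt "15 0.4 0 0 0" --pt "13 0.4 0 0 0"

```text
clock: 38.1
eef_pos: [535.8, 167.3, 103.2]
tool_rot: [-3.119, -0.004, -0.066]
force: [1.3, -0.6, 0.4]
width: 13.5
```

Emit:
send_rows --pt "8 0 0 0 0" --pt "4 0 0 0 0" --pt "2 0 0 0 0" --pt "2 0 0 0 0"

```text
clock: 38.5
eef_pos: [535.9, 167.3, 103.3]
tool_rot: [-3.119, -0.004, -0.066]
force: [0.9, 1.0, 1.7]
width: 13.1
```

Emit:
send_rows --pt "2 0 0 -1.5 0" --pt "2 0 0 -5 0" --pt "2 0 0 -11 0" --pt "2 0 0 -16 0" --pt "2 0 0 -18 0"

```text
clock: 39.0
eef_pos: [536.1, 167.0, 122.0]
tool_rot: [-3.118, -0.005, -0.066]
force: [0.1, 0.6, -2.4]
width: 13.3
```

```bash
python3 -c "
from h import *
plan(560,-7,203,-0.076)
s=ctrl.get_image('side')
a=cv2.resize(s[110:200,200:310],None,fx=7,fy=7,interpolation=cv2.INTER_CUBIC);cv2.imwrite('pics/s31.png',a[:,:,::-1])
"
```

```text
t 39.0 pos [536.1 167.  122. ] rpy [-3.118 -0.005 -0.066] w 13.3 F [ 0.1  0.6 -2.4]
shift [ 35.6 170.1 -84.8] turn deg 0.6
```

View pics/s31.png

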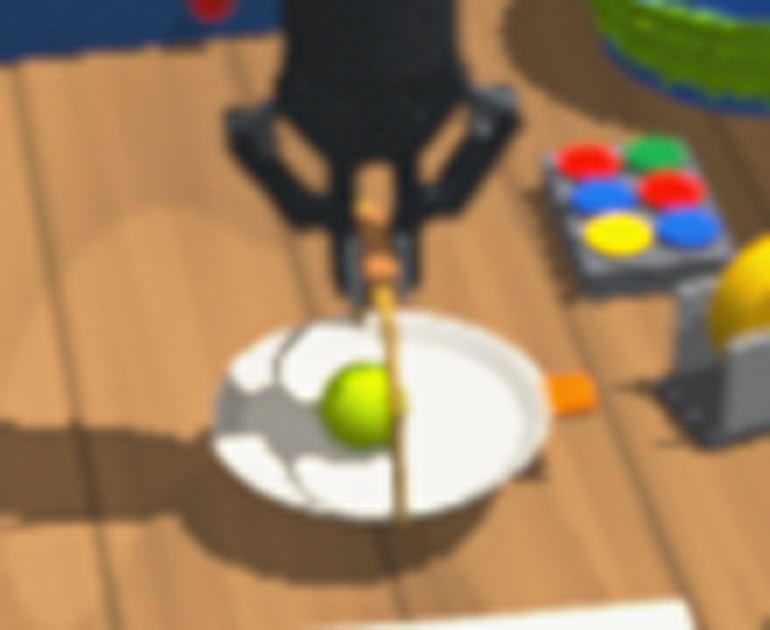

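Emit:
send_rows --pt "2 0 0 -2 0.1" --pt "2 0 0 -8 0.2" --pt "2 0 0 -18 0.3" --pt "2 0 0 -26 0.4" --pt "2 0 0 -29 0.5"

```text
clock: 39.55
eef_pos: [536.7, 166.3, 152.4]
tool_rot: [-3.118, -0.007, -0.074]
force: [-0.6, -0.6, -2.1]
width: 13.2
```

Emit:
send_rows --pt "2 0.1 0.5 -4 0" --pt "2 0.3 1.5 -9 0" --pt "2 0.6 3 -14 0" --pt "2 1 5 -19 0" --pt "2 1.5 7.5 -24 0"

```text
clock: 40.05
eef_pos: [537.3, 158.0, 176.6]
tool_rot: [-3.118, -0.006, -0.074]
force: [0.3, 0.4, -2.7]
width: 13.4
```

Emit:
send_rows --pt "2 0.6 3 -5 0" --pt "2 1.2 6 -9 0" --pt "2 1.8 9 -13 0" --pt "2 2.4 12 -16 0" --pt "2 3 15 -18 0"

```text
clock: 40.55
eef_pos: [539.2, 142.1, 194.5]
tool_rot: [-3.118, -0.007, -0.075]
force: [0.2, 0.5, -2.3]
width: 13.3
```

```bash
python3 -c "
from h import *
print(ball()[2])
plan(560,-7,203,-0.076)
s=ctrl.get_image('side')
a=cv2.resize(s[90:200,200:320],None,fx=6,fy=6,interpolation=cv2.INTER_CUBIC);cv2.imwrite('pics/s32.png',a[:,:,::-1])
"
```

```text
[-14.01199798  -5.06812979 -72.        ]
t 40.6 pos [539.4 141.3 194.7] rpy [-3.118 -0.007 -0.075] w 12.8 F [-0.3 -0.3 -2.5]
shift [ 31.8 146.1 -11.5] turn deg 0.0
```

View pics/s32.png

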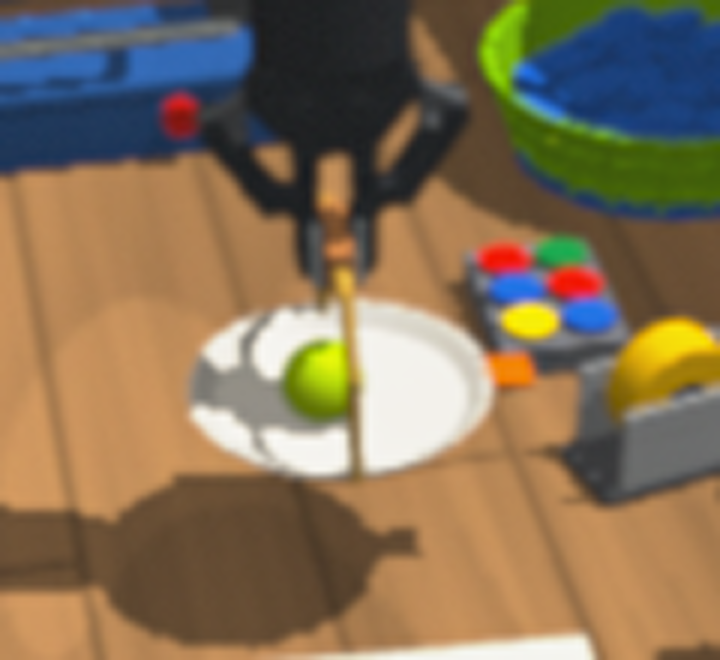

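Emit:
send_rows --pt "2 0.3 3 -0.5 0" --pt "2 0.7 6 -1 0" --pt "2 1.2 9.2 -1.5 0" --pt "2 1.8 12.5 -2 0" --pt "2 2.4 15.8 -2 0"

```text
clock: 41.15
eef_pos: [540.6, 125.3, 196.2]
tool_rot: [-3.118, -0.007, -0.075]
force: [0.2, 0.0, -2.0]
width: 12.9
```

Emit:
send_rows --pt "2 0.7 4 0 0" --pt "2 1.4 7.4 0 0" --pt "2 2.1 10.8 0 0" --pt "2 2.8 14.2 0 0" --pt "2 3.5 17.6 0 0"

```text
clock: 41.65
eef_pos: [542.8, 107.3, 195.8]
tool_rot: [-3.118, -0.007, -0.075]
force: [0.4, -0.3, -2.3]
width: 13.2
```

```bash
python3 -c "
from h import *
print(ball()[2])
plan(560,-7,203,-0.076)
"
```

```text
[-13.51150639  -4.92339831 -72.        ]
t 41.7 pos [542.9 106.4 195.9] rpy [-3.119 -0.007 -0.076] w 12.9 F [ 0.1  0.6 -2.9]
shift [ 25.7 111.6  -9.5] turn deg -0.0
```

Ball stable. Continuing at the same pace.

Emit:
send_rows --pt "2 0.7 3.5 0 0" --pt "2 1.4 7 0 0" --pt "2 2.1 10.5 0 0" --pt "2 2.9 14 0 0" --pt "2 3.7 17.5 0 0"

```text
clock: 42.2
eef_pos: [545.3, 88.4, 195.5]
tool_rot: [-3.119, -0.007, -0.076]
force: [0.2, 1.1, -1.7]
width: 12.9
```

Emit:
send_rows --pt "2 0.9 4 0 0" --pt "2 1.8 7.5 0 0" --pt "2 2.7 11 0 0" --pt "2 3.6 14.5 0 0" --pt "2 4.4 18 0 0"

```text
clock: 42.7
eef_pos: [548.4, 69.8, 195.1]
tool_rot: [-3.118, -0.007, -0.076]
force: [-0.2, -0.4, -2.6]
width: 13.1
```

Emit:
send_rows --pt "2 0.9 4 0 0" --pt "2 1.8 7.5 0 0" --pt "2 2.7 11 0 0" --pt "2 3.6 14.5 0 0" --pt "2 4.4 18 0 0"

```text
clock: 43.2
eef_pos: [551.5, 51.2, 194.7]
tool_rot: [-3.118, -0.007, -0.076]
force: [0.3, -0.2, -3.2]
width: 13.3
```

```bash
python3 -c "
from h import *
print(ball()[2])
plan(560,-7,203,-0.076)
"
```

```text
[-25.39200646  -9.77471198 -72.        ]
t 43.25 pos [551.6  50.4 194.8] rpy [-3.119 -0.008 -0.077] w 13.0 F [ 0.6 -1.2 -3.4]
shift [12.9 56.4 -9.4] turn deg -0.1
```

```bash
python3 -c "
from h import *
for i in range(3): print(ball())
s=ctrl.get_image('side')
a=cv2.resize(s[110:220,200:320],None,fx=6,fy=6,interpolation=cv2.INTER_CUBIC);cv2.imwrite('pics/s33.png',a[:,:,::-1])
"
```

```text
((np.float64(259.5), np.float64(171.5)), (np.int32(14), np.int32(14)), array([-22.62412247, -10.77788774, -72.        ]))
((np.float64(259.5), np.float64(171.5)), (np.int32(14), np.int32(14)), array([-22.48547794, -11.18998945, -72.        ]))
((np.float64(259.0), np.float64(171.5)), (np.int32(13), np.int32(14)), array([-23.80676156, -11.11714622, -72.        ]))
```

View pics/s33.png

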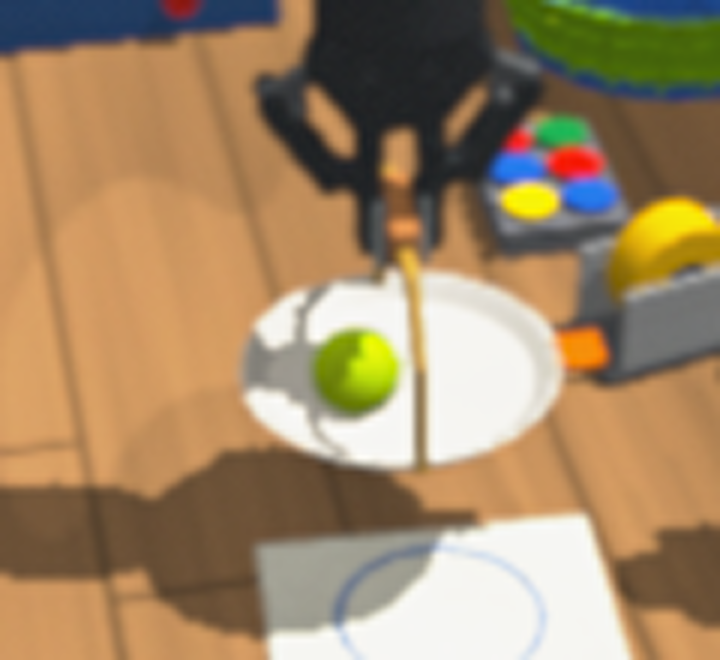

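The ball slid back to about 21.5 mm, too close to the 22 mm limit. There's time to set the dish down right on the ring, re-centre the ball there, regrip, and lift straight up with no sideways travel.

Emit:
send_rows --pt "2 1 5 4 0" --pt "2 3.5 16 12 0" --pt "2 7 30 22 0" --pt "2 10 43 33 0" --pt "2 12 52 43 0"

```text
clock: 43.95
eef_pos: [559.7, -2.3, 149.6]
tool_rot: [-3.119, -0.007, -0.078]
force: [0.2, -0.5, -2.3]
width: 12.9
```

```bash
python3 -c "
from h import *
print(ball()[2])
plan(560,-7,108,-0.076)
"
```

```text
[-19.7797835    9.84259108 -72.        ]
t 44.0 pos [559.   -3.7 148.3] rpy [-3.121 -0.005 -0.08 ] w 13.4 F [ 0.4 -0.9 -3.4]
shift [ 1.1  4.  40.2] turn deg -0.2
```

Emit:
send_rows --pt "2 0.5 2 8 0" --pt "2 1 4 18 0" --pt "2 1 4 28 0" --pt "2 1 4 37 0" --pt "2 1 4 40 0"

```text
clock: 44.5
eef_pos: [559.5, -6.3, 107.2]
tool_rot: [-3.121, -0.004, -0.079]
force: [1.4, -1.2, 6.0]
width: 12.9
```

Emit:
send_rows --pt "2 0 0 1.5 0" --pt "2 0 0 2.5 0" --pt "2 0 0 2.5 0"

```text
clock: 44.8
eef_pos: [559.7, -6.3, 107.1]
tool_rot: [-3.119, -0.005, -0.079]
force: [-5.7, 0.3, 18.9]
width: 13.1
```

Emit:
send_rows --pt "20 0 0 -1 0" --pt "40 0 0 -4 0" --pt "50 0 0 -30 0" --pt "60 0 0 -60 0" --pt "70 0 0 -62 0"

```text
clock: 45.3
eef_pos: [561.7, -8.3, 172.4]
tool_rot: [-3.119, -0.012, -0.079]
force: [0.9, -1.3, 0.5]
width: 69.8
```

```bash
python3 -c "
from h import *
np.set_printoptions(precision=1,suppress=True)
plan(560,-7,108,-0.076)
s=ctrl.get_image('side')
a=cv2.resize(s[140:250,210:330],None,fx=6,fy=6,interpolation=cv2.INTER_CUBIC);cv2.imwrite('pics/s34.png',a[:,:,::-1])
"
```

```text
t 45.3 pos [561.7  -8.3 172.4] rpy [-3.1 -0.  -0.1] w 69.8 F [ 0.9 -1.3  0.5]
shift [-2.6  0.3 64.4] turn deg -0.1
```

View pics/s34.png

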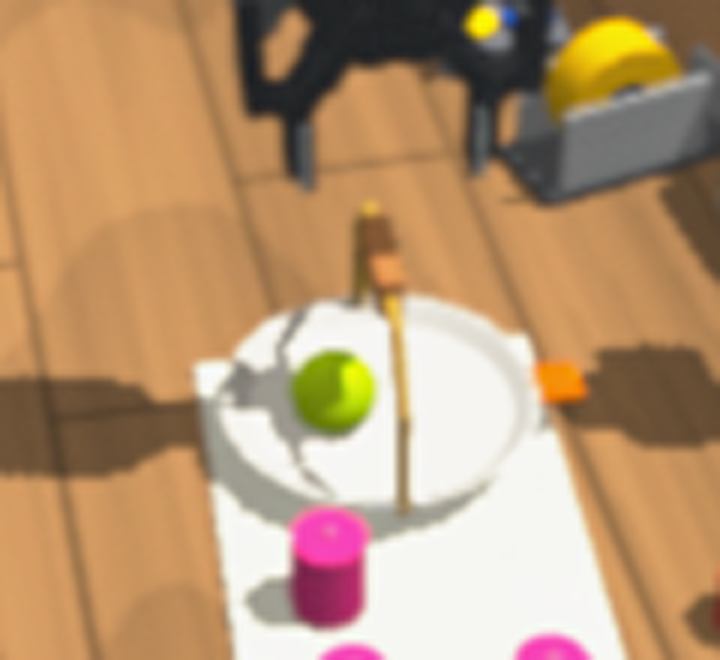

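Emit:
send_rows --pt "70 -30 1 0 0" --pt "70 -66 1 0 0" --pt "70 -90 1 10 0" --pt "70 -97 1 40 0" --pt "70 -97 1 75 0"

```text
clock: 45.85
eef_pos: [463.9, 1.1, 94.7]
tool_rot: [-3.119, -0.01, -0.077]
force: [1.0, -0.4, -0.4]
width: 69.7
```

Emit:
send_rows --pt "70 0 0 0 0" --pt "70 0 0 0 0"

```text
clock: 46.05
eef_pos: [463.3, 1.0, 94.4]
tool_rot: [-3.119, -0.008, -0.078]
force: [0.0, -0.5, 0.8]
width: 69.9
```

```bash
python3 -c "
from h import *
plan(465.7,-2.5,33.5,-0.076)
"
```

```text
t 46.05 pos [463.3   1.   94.4] rpy [-3.119 -0.008 -0.078] w 69.9 F [ 0.  -0.5  0.8]
shift [ 2.2  4.7 60.8] turn deg -0.1
```

Emit:
send_rows --pt "70 1 3 20 0" --pt "70 2 4.5 40 0" --pt "70 2.2 4.7 54 0" --pt "70 2.2 4.7 60 0" --pt "70 2.2 4.7 60.8 0"

```text
clock: 46.55
eef_pos: [466.4, -2.7, 33.9]
tool_rot: [-3.119, -0.009, -0.078]
force: [-0.2, -0.1, -0.7]
width: 69.7
```

```bash
python3 -c "
from h import *
plan(465.7,-2.5,33.5,-0.076)
s=ctrl.get_image('side')
a=cv2.resize(s[140:250,210:330],None,fx=6,fy=6,interpolation=cv2.INTER_CUBIC);cv2.imwrite('pics/s35.png',a[:,:,::-1])
"
```

```text
t 46.55 pos [466.4  -2.7  33.9] rpy [-3.119 -0.009 -0.078] w 69.7 F [-0.2 -0.1 -0.7]
shift [-0.7 -0.1  0.4] turn deg -0.1
```

View pics/s35.png

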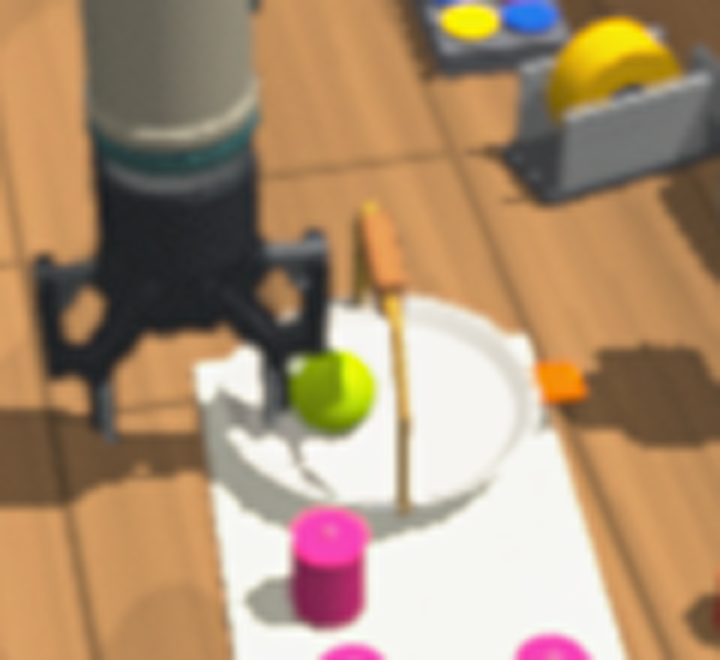

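Emit:
send_rows --pt "70 2.5 0 0 0" --pt "70 7 0 -3.5 0" --pt "70 12.5 0 -8.5 0" --pt "70 18.5 0 -13 0" --pt "70 18.7 0 -13 0"

```text
clock: 47.1
eef_pos: [486.7, -4.6, 48.2]
tool_rot: [-3.119, -0.012, -0.077]
force: [-2.4, -0.2, 0.6]
width: 69.9
```

```bash
python3 -c "
from h import *
plan(465.7,-2.5,33.5,-0.076)
s=ctrl.get_image('side')
a=cv2.resize(s[140:250,210:330],None,fx=6,fy=6,interpolation=cv2.INTER_CUBIC);cv2.imwrite('pics/s36.png',a[:,:,::-1])
"
```

```text
t 47.1 pos [486.7  -4.6  48.2] rpy [-3.119 -0.012 -0.077] w 69.9 F [-2.4 -0.2  0.6]
shift [-21.3  -0.1  14.5] turn deg -0.1
```

View pics/s36.png

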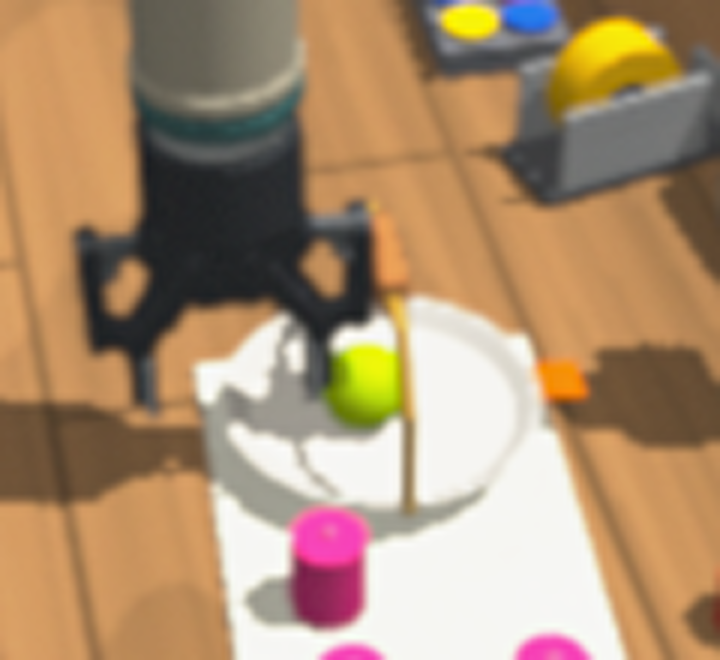

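Emit:
send_rows --pt "70 -1.5 0 0 0" --pt "70 -4 0 0 0" --pt "70 -9 0 -1 0" --pt "70 -18 0 -10 0" --pt "70 -22 0 -25 0"

```text
clock: 47.65
eef_pos: [461.1, -3.2, 72.6]
tool_rot: [-3.119, -0.007, -0.078]
force: [-0.1, -0.2, 0.5]
width: 70.0
```

```bash
python3 -c "
from h import *
plan(560.5,-6.6,180,-0.076)
s=ctrl.get_image('side')
a=cv2.resize(s[140:250,210:330],None,fx=6,fy=6,interpolation=cv2.INTER_CUBIC);cv2.imwrite('pics/s37.png',a[:,:,::-1])
"
```

```text
t 47.65 pos [461.1  -3.2  72.6] rpy [-3.119 -0.007 -0.078] w 70.0 F [-0.1 -0.2  0.5]
shift [ 100.1   -6.8 -106.6] turn deg -0.1
```

View pics/s37.png

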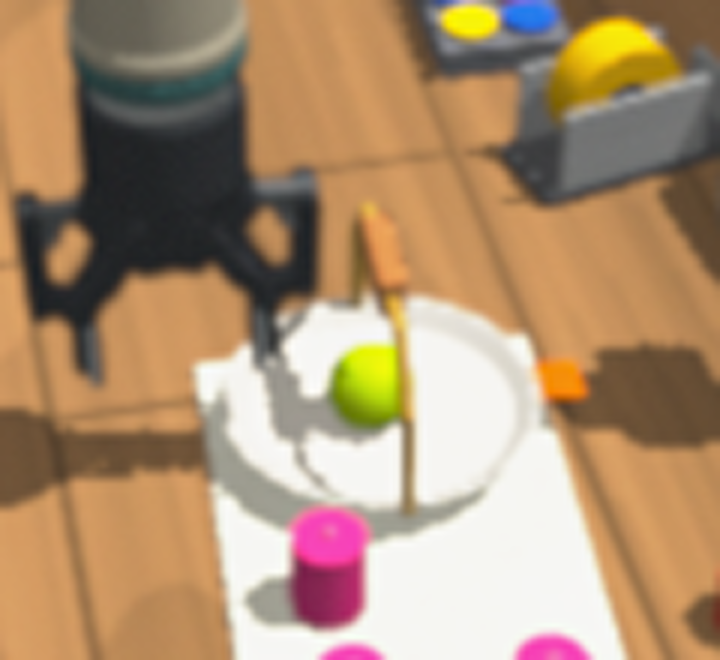

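The ball is staying about 5 mm from the middle. Regripping.

Emit:
send_rows --pt "60 0 -1 -25 0" --pt "50 0 -3 -60 0" --pt "50 15 -5 -85 0" --pt "50 45 -6.5 -88 0" --pt "50 75 -6.8 -88 0"

```text
clock: 48.2
eef_pos: [536.9, -3.7, 165.1]
tool_rot: [-3.117, -0.012, -0.078]
force: [0.3, -0.6, 0.8]
width: 50.1
```

```bash
python3 -c "
from h import *
plan(560.5,-6.6,150,-0.076)"
```

```text
t 48.2 pos [536.9  -3.7 165.1] rpy [-3.117 -0.012 -0.078] w 50.1 F [ 0.3 -0.6  0.8]
shift [23.5  1.4 15.4] turn deg -0.1
```

Emit:
send_rows --pt "50 14 0.5 2 0" --pt "50 21 1 8 0" --pt "50 23.5 1.4 15 0" --pt "50 23.5 1.4 20 0" --pt "50 23.5 1.4 22 0"

```text
clock: 48.7
eef_pos: [558.9, -6.3, 142.3]
tool_rot: [-3.117, -0.01, -0.078]
force: [0.1, -0.8, -0.1]
width: 50.1
```

```bash
python3 -c "
from h import *
plan(560.5,-6.6,107.3,-0.076)
np.set_printoptions(precision=4)
print(ctrl.read_state()['tool_rot'])
s=ctrl.get_image('side')
a=cv2.resize(s[140:250,210:330],None,fx=6,fy=6,interpolation=cv2.INTER_CUBIC);cv2.imwrite('pics/s38.png',a[:,:,::-1])"
```

```text
t 48.7 pos [558.9  -6.3 142.3] rpy [-3.117 -0.01  -0.078] w 50.1 F [ 0.1 -0.8 -0.1]
shift [ 1.3  1.  35. ] turn deg -0.1
[-3.1169 -0.0095 -0.0782]
```

View pics/s38.png

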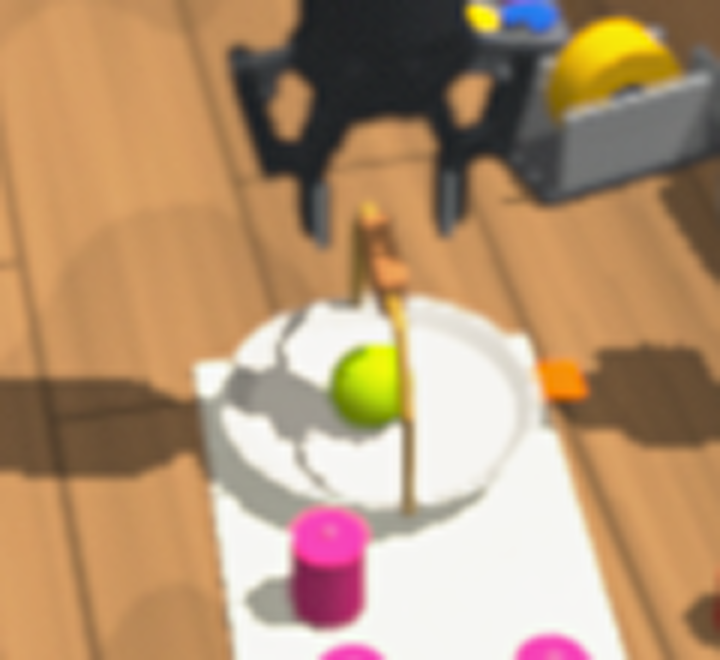

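Pitch is -0.0095. There is time for a quick bench-drag to trim it, on the free bench at about (545,150).

Emit:
send_rows --pt "50 0 -35 -5 0" --pt "50 0 -80 -5 0" --pt "50 0 -125 10 0" --pt "50 0 -153 50 0" --pt "50 0 -158 95 0"

```text
clock: 49.25
eef_pos: [573.0, 160.0, 51.2]
tool_rot: [-3.112, -0.013, -0.071]
force: [-0.0, 0.9, -0.3]
width: 50.2
```

```bash
python3 -c "
from h import *
plan(545,150,12,-0.076)"
```

```text
t 49.25 pos [573.  160.   51.2] rpy [-3.112 -0.013 -0.071] w 50.2 F [-0.   0.9 -0.3]
shift [-27.7  13.1  38.5] turn deg 0.3
```

Emit:
send_rows --pt "50 0 0 20 0" --pt "50 0 0 35 0" --pt "50 0 0 40 0" --pt "50 3 0 41.5 0" --pt "50 6 0 41.5 0"

```text
clock: 49.75
eef_pos: [578.6, 160.5, 11.5]
tool_rot: [-3.111, -0.011, -0.072]
force: [-3.9, 1.8, 5.2]
width: 49.9
```

Emit:
send_rows --pt "50 3 0 1.5 0" --pt "50 6 0 2 0"

```text
clock: 49.95
eef_pos: [582.9, 159.7, 11.1]
tool_rot: [-3.109, -0.007, -0.073]
force: [-10.6, -0.7, 21.3]
width: 50.1
```

Emit:
send_rows --pt "50 3 0 1.5 0" --pt "50 7 0 2 0"

```text
clock: 50.15
eef_pos: [587.0, 159.3, 11.0]
tool_rot: [-3.107, -0.0, -0.073]
force: [-13.8, 0.3, 24.0]
width: 49.8
```

Emit:
send_rows --pt "50 3 0 1.5 0" --pt "50 6 0 2 0"

```text
clock: 50.35
eef_pos: [589.4, 159.1, 11.0]
tool_rot: [-3.105, 0.008, -0.073]
force: [-18.9, 0.0, 28.1]
width: 50.0
```

Emit:
send_rows --pt "50 -2 0 -10 0" --pt "50 -4 0 -40 0" --pt "50 -8 0 -85 0" --pt "50 -15 8 -125 0" --pt "50 -20 25 -140 0"

```text
clock: 50.85
eef_pos: [571.0, 130.8, 154.8]
tool_rot: [-3.103, -0.0, -0.072]
force: [0.3, -0.2, -0.1]
width: 50.0
```

```bash
python3 -c "
from h import *
plan(560.5,-6.6,150,-0.076)"
```

```text
t 50.85 pos [571.  130.8 154.8] rpy [-3.103 -0.    -0.072] w 50.0 F [ 0.3 -0.2 -0.1]
shift [ -0.6 137.9  -0.6] turn deg 0.3
```

Emit:
send_rows --pt "50 0 33 0 0" --pt "50 -0.5 75 0 0" --pt "50 -0.6 112 0 0.3" --pt "50 -0.6 132 0 0.3" --pt "50 -0.6 137.5 0 0.3"

```text
clock: 51.35
eef_pos: [560.9, -10.5, 150.6]
tool_rot: [-3.105, -0.003, -0.083]
force: [-0.6, -0.1, 0.7]
width: 49.8
```

Emit:
send_rows --pt "50 0 0 0 0" --pt "50 0 0 0 0"

```text
clock: 51.55
eef_pos: [561.4, -9.8, 150.9]
tool_rot: [-3.104, -0.004, -0.082]
force: [0.2, -0.2, 1.5]
width: 49.8
```

```bash
python3 -c "
from h import *
plan(560.5,-6.6,107.3,-0.076)"
```

```text
t 51.55 pos [561.4  -9.8 150.9] rpy [-3.104 -0.004 -0.082] w 49.8 F [ 0.2 -0.2  1.5]
shift [-1.3 -1.5 43.7] turn deg -0.4
```

Emit:
send_rows --pt "50 -0.5 -0.8 12 -0.2" --pt "50 -1.3 -1.5 26 -0.4" --pt "50 -1.3 -1.5 36 -0.4" --pt "50 -1.3 -1.5 42 -0.4" --pt "50 -1.3 -1.5 43.5 -0.4"

```text
clock: 52.05
eef_pos: [559.8, -6.3, 106.2]
tool_rot: [-3.104, -0.002, -0.075]
force: [-0.2, 0.3, -0.1]
width: 50.2
```

Emit:
send_rows --pt "45 0 0 0 0" --pt "38 0 0 0 0"

```text
clock: 52.25
eef_pos: [559.9, -6.5, 106.3]
tool_rot: [-3.105, -0.002, -0.075]
force: [0.9, -0.4, 1.3]
width: 38.3
```

```bash
python3 -c "
from h import *
plan(560.5,-6.6,107.3,-0.076)
s=ctrl.get_image('side')
a=cv2.resize(s[140:250,210:330],None,fx=6,fy=6,interpolation=cv2.INTER_CUBIC);cv2.imwrite('pics/s39.png',a[:,:,::-1])"
```

```text
t 52.25 pos [559.9  -6.5 106.3] rpy [-3.105e+00 -2.000e-03 -7.500e-02] w 38.3 F [ 0.9 -0.4  1.3]
shift [ 0.6  0.  -1. ] turn deg 0.0
```

View pics/s39.png

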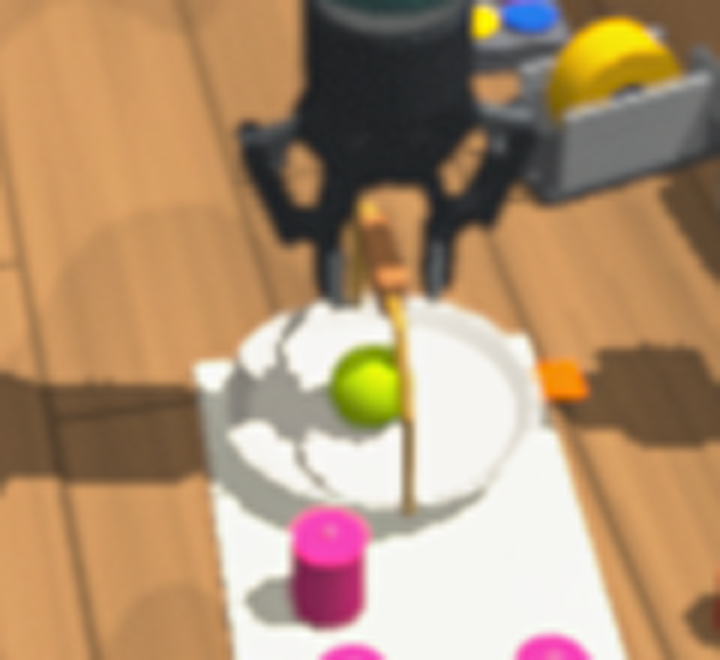

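Emit:
send_rows --pt "28 0.6 0 -0.7 0" --pt "22 0.6 0 -0.7 0" --pt "18 0.6 0 -0.7 0" --pt "15 0.6 0 -0.7 0" --pt "13 0.6 0 -0.7 0"

```text
clock: 52.8
eef_pos: [560.6, -6.5, 107.3]
tool_rot: [-3.104, -0.002, -0.075]
force: [-0.3, 0.2, 1.5]
width: 13.5
```

Emit:
send_rows --pt "8 0 0 0 0" --pt "4 0 0 0 0" --pt "2 0 0 0 0" --pt "2 0 0 0 0"

```text
clock: 53.2
eef_pos: [560.7, -6.5, 107.4]
tool_rot: [-3.104, -0.003, -0.075]
force: [-0.8, -0.2, 2.0]
width: 13.1
```

Emit:
send_rows --pt "2 0 0 -2 0" --pt "2 0 0 -8 0" --pt "2 0 0 -18 0" --pt "2 0 0 -28 0" --pt "2 0 0 -34 0"

```text
clock: 53.7
eef_pos: [561.0, -8.0, 142.7]
tool_rot: [-3.104, -0.004, -0.075]
force: [0.2, -0.5, -2.3]
width: 12.7
```

```bash
python3 -c "
from h import *
plan(560.5,-6.6,198,-0.076)
s=ctrl.get_image('side')
a=cv2.resize(s[120:240,210:330],None,fx=5,fy=5,interpolation=cv2.INTER_CUBIC);cv2.imwrite('pics/s40.png',a[:,:,::-1])"
```

```text
t 53.7 pos [561.   -8.  142.7] rpy [-3.104 -0.004 -0.075] w 12.7 F [ 0.2 -0.5 -2.3]
shift [ -0.4  -3.4 -55.2] turn deg 0.0
```

View pics/s40.png

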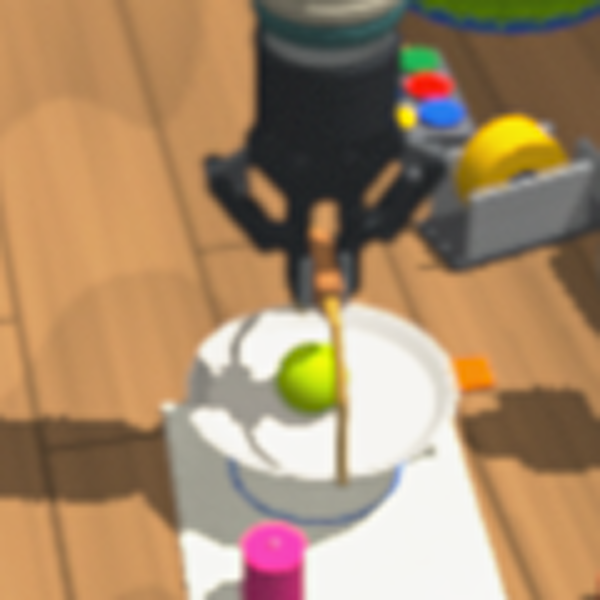

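Emit:
send_rows --pt "2 0 -0.2 -3 0" --pt "2 0 -0.6 -9 0" --pt "2 0 -1.1 -18 0" --pt "2 0 -1.6 -26 0" --pt "2 0 -1.8 -30 0"

```text
clock: 54.25
eef_pos: [561.8, -7.4, 174.5]
tool_rot: [-3.104, -0.007, -0.075]
force: [0.3, -0.3, -2.0]
width: 12.9
```

Emit:
send_rows --pt "2 0 -0.2 -3 0" --pt "2 0 -0.5 -9 0" --pt "2 0 -0.8 -16 0" --pt "2 0 -1.2 -21 0" --pt "2 0 -1.2 -23 0"

```text
clock: 54.75
eef_pos: [562.0, -7.1, 198.2]
tool_rot: [-3.104, -0.008, -0.075]
force: [0.7, 0.3, -3.6]
width: 12.5
```

```bash
python3 -c "
from h import *
for i in range(3): print(ball())
plan(560.5,-6.6,202,-0.076)
s=ctrl.get_image('side')
cv2.imwrite('pics/s41r.png',s[:,:,::-1])
a=cv2.resize(s[100:240,210:330],None,fx=4.2,fy=4.2,interpolation=cv2.INTER_CUBIC);cv2.imwrite('pics/s41.png',a[:,:,::-1])"
```

```text
((np.float64(271.5), np.float64(179.5)), (np.int32(12), np.int32(14)), array([ -8.84460651,  -0.51180527, -72.        ]))
((np.float64(271.5), np.float64(179.5)), (np.int32(12), np.int32(14)), array([ -8.57778443,  -0.07518427, -72.        ]))
((np.float64(271.5), np.float64(179.5)), (np.int32(12), np.int32(14)), array([ -8.2973794,   0.236124 , -72.       ]))
t 54.9 pos [561.6  -7.  197.5] rpy [-3.104 -0.007 -0.075] w 12.6 F [-0.1  0.2 -2.4]
shift [-1.1 -0.5 -4.5] turn deg 0.0
```

View pics/s41.png

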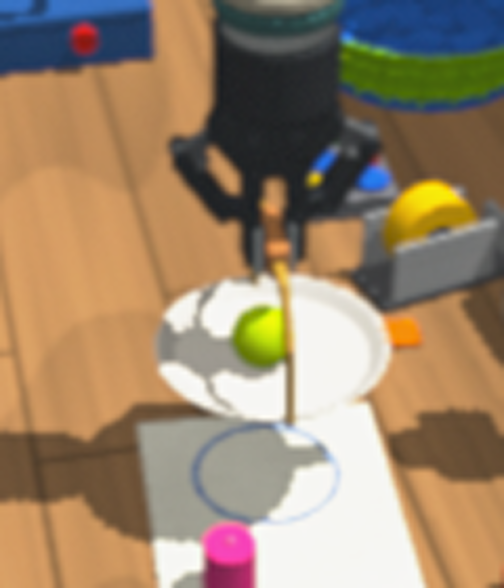

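The dish is level over the ring, its tab points at the camera, and the ball is about 7 mm off centre and static. Handing in.

```bash
python3 -c "
from h import *
s=ctrl.read_state();print(s['qd'].round(4),s['eef_pos'].round(2))
print(ctrl.finish_job())
s=ctrl.read_state();print(s['clock'],s['eef_pos'].round(1))"
```

```text
[ 0.0008  0.0039 -0.0012  0.0037 -0.0007 -0.0002  0.0001] [561.5   -7.01 197.36]
the job is handed in; nothing more can be done
None
the job is handed in; nothing more can be done
```

View pics/s41r.png

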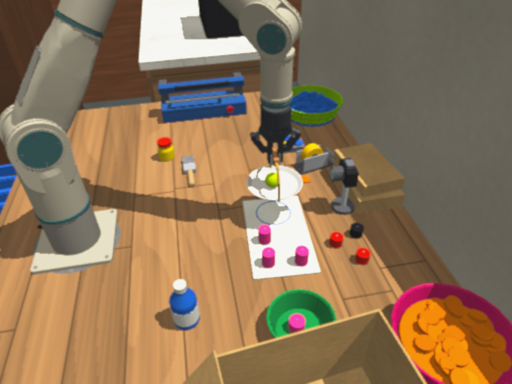

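I handed the job in at about 55 s with every end condition met in my last checks; there was no verdict. The short candle is in the green reject basket and the dish is held still over the blue ring, with its orange tab pointing at the camera.

**Last checks**

| Item | Measured | Limit |
|---|---|---|
| Dish position | about 2 mm from the ring centre (gripper pose) | 30 mm |
| Tab direction | about 0.01 rad off the card axis | 0.18 rad |
| Ball height | about 125 mm, from the gripper height | 105–155 mm |
| Ball from the dish's middle | about 7–9 mm, not moving | 22 mm |

The dish looked level. In the last side picture the other three candles and the bystanders were where they started; I did not measure them again.

**What went wrong on the way**
- **Ball drift:** twice while carrying the dish the ball rolled to about 22 mm off the middle, and camera estimates went to about 25 mm. That is past the 22 mm end limit but short of the 35 mm failure limit.
- **Recovery:** both times I set the dish down (once on the bench, once on the card at the ring) and rolled the ball back with a finger. The second time I regripped and lifted straight up.
- **Forces:** the rolling jammed twice, at up to about 30 N, and the hand brushed the grip at about 2 N. I also pressed the fingertips on the bare bench twice, at up to about 34 N, to take out a small tilt in the tool.

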